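Turn over the dust collector's reversible plate and switch on

ROBOT

A 6-joint arm with a two-finger parallel gripper is mounted at the origin on the work surface. World frame = base frame: x ahead of the robot, y to its left, z up, the work surface at z = 0. Lengths are in m, angles in rad, forces in N, time in s.
With the tool pointing down it reaches from about 0.3 to 0.775 m from the base axis. Payload 14.6 kg.
Tool frame: the origin (TCP) lies on the centre line of the jaws, within the pads' length; the fingertips stand 11 mm ahead of it and the grasp point (between the pads) lies 8 mm behind it; y points along the fingers, x is the direction in which the jaws open and shut, and the axes are right-handed (so a half turn about y gives the same grasp; the last joint's range is limited). The gripper opens to 94 mm and grips with 3 to 60 N. Pads are 16 mm wide; open, the fingers measure 119 mm over their backs; the gripper's body (75 mm by 177 mm) begins 78 mm behind the grasp point.
Start: joints at [1.192, 0.3, 1.521, -0, 1.321, -0.067], TCP at [0.169, 0.523, 0.216] pointing down, gripper open.
Joint ranges: [-3.03, 3.03], [-0.79, 2.21], [0.23, 2.52], [-1.04, 4.18], [0, 3.07], [-2.55, 2.55]. Speed limits (rad/s): [2.22, 2.22, 2.57, 3.14, 3.14, 3.14].

INTERFACE

Orientations are given as [roll, pitch, yaw] about the fixed x, y, z axes, in that order (R = Rz(yaw) Ry(pitch) Rx(roll)).
In Python, from station import ctrl, imaging gives the robot as it stands. The module is installed in compiled form; this text tells all that it offers.
- The arm moves only by the tool apply_moves, never from a script. Its argument "deltas" is a list of rows, each an object with "dp": the shift along the tool's x, y, z in m, a list of three; "roll": the turn about the tool's y in rad; "grip": the closure, from -1 (fully open) to 1 (shut). In form: [{"dp": [tx, ty, tz], "roll": roll, "grip": grip}, ...]. A call has 1 to 10 rows; each row shifts and turns the commanded pose from where the row before left it, along the tool's axes as they then stand; what a row does not reach is not made up. A row lasts 1/8 s, in which the tool goes at most 62.5 mm and 10.7 degrees, less where a joint would pass 70% of its speed; a pose out of reach is approached as far as the arm can. A call with a gripper value outside its range is refused whole. The fingers move at their own pace and stop on an object; "newtons" is the grip in N (left out, the last holds). Time passes only in rows, so rows that do not move let the fingers close. It gives the time, the measured TCP pose, the force and the opening at its end, in the units of the state.
- ctrl.get_obs(): the state, without advancing time (a new reading comes with each control period).
- imaging.camera(name): name is "side" or "top" or "wrist"; returns the picture (384x512x3 uint8, blue, green, red); there is no depth.
- imaging.camera_info(name): a dict with "K" (3x3 intrinsics, pixels), "D" ([k1, k2, p1, p2, k3] as OpenCV has them; the pictures are not rectified), "world_from_camera" (4x4, takes a point from camera to world coordinates). Camera axes: x right, y down, z forward; pixel columns grow to the right and rows downward; lengths in m; the calibration is good to about 2 mm. A picture is of the moment at which its call begins: read the wrist's pose just before it. camera_info takes no time and is no camera call; for the wrist camera it gives the pose at the moment of the call.
- ctrl.hand_in(): hands the job in, once; it reports no verdict.
The state is a dict: "time_s": time; "qpos": joint angles; "joint_vel": joint speeds; "tau": joint torques, N m; "ee_pos": TCP position; "eef_rot": TCP orientation; "force": force on the tool from outside, world axes, zero at the start; "moment": the same for the moment, N m; "grip_width": finger opening in m.
Only numpy, scipy, OpenCV 4.12 (cv2) and the standard library are available. Lean on these libraries where they do the work, as an engineer would, in place of code of your own. Each camera call takes 0.05 s, during which the arm holds its last target. There are 200 camera calls.

TASK

Make the nail-dust collector ready for filing: take its reversible top plate off, turn it over so that the black grille face looks up and the pink palm rest looks down, and put it back fully home and flat on its two locating pins, the large hole on the thick pin. With the plate seated and let go, push the red switch lever all the way over to on. You may park the plate on end in the blue slotted stand to change your grip; leave the other things on the table where they are.

Things in the scene. Friction and masses are not known exactly. Their poses are not given: they have to be found in the camera images.
- collector: white dust collector, fixed. Origin at table level under its grey collar's middle; x points away from the robot (yaw within 0.35 rad), z up. Body 200 x 130 mm, 50 mm tall, centred on the origin; the collar, 84 x 46 mm, rises to 84 mm: the plate's seat. Two steel pins with tapered tips stand 7 mm up from the seat on the x axis. A 20 mm high wing with the switch reaches to y = +122 mm
- pin_big (a point): foot of the thick pin (14 mm diameter), at seat level (84 mm above the table), at x = -34 mm of the collector
- pin_small (a point): foot of the thin pin (8 mm diameter), at seat level, at x = +34 mm of the collector
- plate: reversible metal plate, 100 (x) x 62 (y) x 8 (z) mm, 0.11 to 0.22 kg, origin at its very middle; +z out of the pink palm-rest face, -z out of the black grille face. Through holes on the x axis: 16.5 mm at -34, 10.5 mm at +34. Starts on the pins, pink up, axes as the collector's, middle 88 mm above the table, long edges 8 mm beyond the collar; seated grille up, x is as before, y and z reversed
- hole_big (a point): centre of the 16.5 mm hole, at mid thickness of the plate
- hole_small (a point): centre of the 10.5 mm hole, at mid thickness of the plate
- switch (a joint): red switch lever, rad: 0 = off (leans 0.5 rad to the collector's -x), 1.0 = fully on (leans 0.5 rad to +x); starts at 0 to 0.2, light friction (about 1.5 N at the tip), stays where it is left. Turns about the collector's y axis; pivot at (0, 94, 42) mm in the collector's frame; 45 mm from pivot to ball
- switch_tip (a point): middle of the red ball (26 mm diameter) at the end of the switch lever
- stand: blue slotted parking stand, fixed. Origin at table level under its middle; x away from the robot (yaw within 0.35 rad), z up. Base 90 x 100 x 10 mm. Slot along y, ends open, 90 long, 11 wide between 14 mm walls; floor 10 mm, wall tops 30 mm above the table, lips flare to about 21 mm wide at 38 mm. The plate stands in it on a short edge, middle 60 mm above the table, leaning up to 0.15 rad
- polish_red: bystander: small dark-red nail-polish bottle with a black cap, 30 mm diameter, 76 mm tall, origin under its middle
- polish_pink: bystander: small pink nail-polish bottle with a black cap, 30 mm diameter, 76 mm tall, origin under its middle
- buffer: bystander: pink buffing block, 95 x 26 x 26 mm, origin under its middle
- file: bystander: flat purple nail file, 175 x 22 x 5 mm, origin under its middle
- cream: bystander: white cream jar with a black lid, 60 mm diameter, 50 mm tall, origin under its middle
- brush: bystander: purple dusting brush standing on its handle, 60 mm diameter at most, 100 mm tall, origin under its middle
Not all that is in view belongs to the job. There is more than one size of the plate; the job needs the middle-sized.

How it is judged:
On the way, in this order (a step that is already met when the one before it is completed fails the run):
1. the plate lies grille up, fully home on both pins, let go (angle between plate's own z axis and vertical above 3.1 rad and horizontal distance between hole_big and pin_big below 0.003 m and horizontal distance between hole_small and pin_small below 0.003 m and z of plate in the frame of collector between 0.086 and 0.09 m and linear speed of plate below 0.02 m/s and contact force between the fingers and plate below 0.1 N and not (value of joint switch above 0.85 rad)), for 0.2 s.
2. the switch lever is pushed over to on (value of joint switch above 0.85 rad), for 0.1 s.
At the end, for the whole second after the job is handed in: The plate rests released on the collector with the grille face up, flat within about 0.04 rad, each hole within 3 mm of its own pin's axis, at seat height within 2 mm, and the switch lever is beyond 0.85 of its 1.0 rad travel (angle between plate's own z axis and vertical above 3.1 rad and horizontal distance between hole_big and pin_big below 0.003 m and horizontal distance between hole_small and pin_small below 0.003 m and z of plate in the frame of collector between 0.086 and 0.09 m and linear speed of plate below 0.02 m/s and value of joint switch above 0.85 rad); the robot touches nothing.
It fails at once if one of the bystanders is moved by more than 40 mm (distance of any of polish_red, polish_pink, buffer, file, cream, brush from where it was at the start of the episode above 0.04 m).
It also fails if it takes over 67 s, if anything falls off the work surface, if the arm or the gripper's body presses on something with over 40 N, if the wrist force passes 120 N, or if a joint passes its speed limit or range.

## Working session

There is one attempt and no reset: what is moved stays moved. The work goes in short steps, Python scripts to look and compute and a tool call to move; the robot and the scene stay as the last step left them, time stands still between calls to the robot, and variables do not carry over. Pictures are saved under pics/ and viewed, about 8 in all and at most 12, crops included, and the job is handed in when it is done.

Besides the shell and the picture viewer there is one more tool, called by a JSON object that holds its "name" and its "arguments". apply_moves: Moves the arm, as the interface text tells. Its arguments: {"type":"object","properties":{"deltas":{"type":"array"},"newtons":{"type":"number"}},"required":["deltas"]}

```bash
mkdir -p pics; python3 - <<'E'
from station import ctrl, imaging
import cv2,numpy as np
o=ctrl.get_obs();print(o)
for n in ("side","top","wrist"):
    im=imaging.camera(n);cv2.imwrite(f"pics/{n}0.png",im)
    i=imaging.camera_info(n);print(n,np.round(i["K"],1).tolist(),i["D"],np.round(i["world_from_camera"],4).tolist())
E
```

```text
{'time_s': 0.0, 'qpos': array([ 1.19236184e+00,  3.00469659e-01,  1.52157798e+00, -9.86980816e-06,
        1.32070446e+00, -6.65897290e-02]), 'joint_vel': array([-0.00034016, -0.00141967, -0.00040474,  0.00089738,  0.00115546,
       -0.00109011]), 'tau': array([-4.63274337e-04, -5.31804979e+01, -3.52723038e+01,  7.07690092e-02,
        2.45692651e-02, -1.60393733e-04]), 'ee_pos': array([0.16865525, 0.52323984, 0.21588843]), 'eef_rot': array([-1.57072872e+00,  1.15750715e-03,  1.25895406e+00]), 'force': array([-0.43140576,  0.18137231, -0.77457244]), 'moment': array([-0.01512223,  0.00560484,  0.02037022]), 'grip_width': 0.09383987438792593}
side [[369.7, 0.0, 258.8], [0.0, 369.7, 194.4], [0.0, 0.0, 1.0]] [0.03758576 0.         0.         0.         0.        ] [[-0.9803, -0.1622, 0.113, 0.4413], [-0.1969, 0.7515, -0.6296, 0.6352], [0.0171, -0.6394, -0.7686, 0.8558], [0.0, 0.0, 0.0, 1.0]]
top [[467.4, 0.0, 254.2], [0.0, 467.4, 194.2], [0.0, 0.0, 1.0]] [-0.12368959  0.          0.          0.          0.        ] [[0.0046, -0.9883, 0.1522, 0.3326], [-0.9999, -0.0067, -0.0134, 0.0124], [0.0143, -0.1521, -0.9883, 1.4638], [0.0, 0.0, 0.0, 1.0]]
wrist [[274.8, 0.0, 251.0], [0.0, 274.8, 190.4], [0.0, 0.0, 1.0]] [-0.06305304  0.          0.          0.          0.        ] [[0.3068, 0.9248, 0.225, 0.1036], [0.9518, -0.2981, -0.0727, 0.545], [-0.0002, 0.2364, -0.9716, 0.3831], [0.0, 0.0, 0.0, 1.0]]
```

View pics/top0.png

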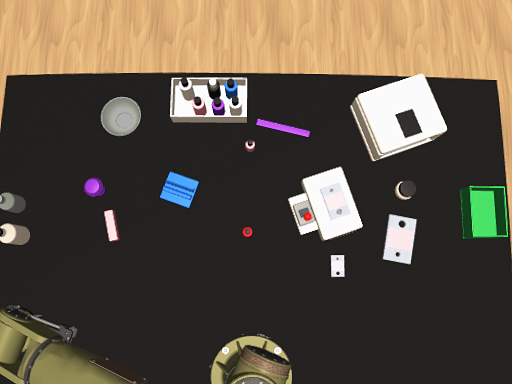

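View pics/side0.png

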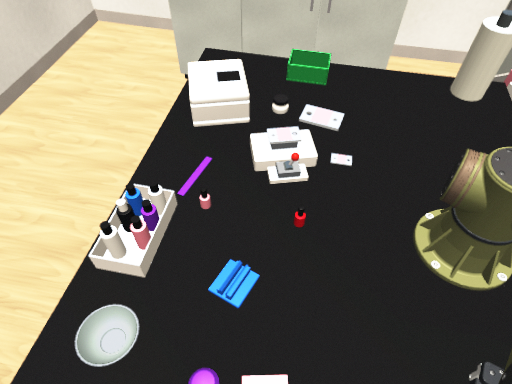

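Candidates for the plate: one on the collector at about (333,203), a small one on the table at (337,266), and a large one on the table at (400,240). By the description it is the one on the collector. The stand is at (180,189) and the red switch ball at (307,216). Next is a close crop to check the choice.

```bash
cat > h.py <<'E'
from station import ctrl, imaging
import cv2,numpy as np
from scipy.spatial.transform import Rotation as R
def ray(info,px):
    K,D,T=[np.array(info[k],float) for k in("K","D","world_from_camera")]
    u=cv2.undistortPoints(np.array([[px]],float),K,D)[0,0]
    return T[:3,3],T[:3,:3]@np.array([u[0],u[1],1])
def atz(info,px,z):
    c,d=ray(info,px);return c+d*(z-c[2])/d[2]
def proj(info,p):
    K,D,T=[np.array(info[k],float) for k in("K","D","world_from_camera")]
    Ti=np.linalg.inv(T);return cv2.projectPoints(np.atleast_2d(p).astype(float),cv2.Rodrigues(Ti[:3,:3])[0],Ti[:3,3],K,D)[0][:,0]
def Tp(x,y,yaw,p):
    p=np.atleast_2d(np.array(p,float));return p@R.from_euler('z',yaw).as_matrix().T+[x,y,0]
E
python3 - <<'E'
from h import *
im=cv2.imread("pics/top0.png")
a=cv2.resize(im[160:248,285:367],None,fx=5,fy=5,interpolation=cv2.INTER_CUBIC)
b=cv2.resize(im[165:213,155:205],None,fx=7,fy=7,interpolation=cv2.INTER_CUBIC)
c=np.zeros((440,770,3),np.uint8);c[:,:410]=a[:440,:410];c[:336,415:765]=b
cv2.imwrite("pics/crop0.png",c)
E
```

```text
(no output)
```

View pics/crop0.png

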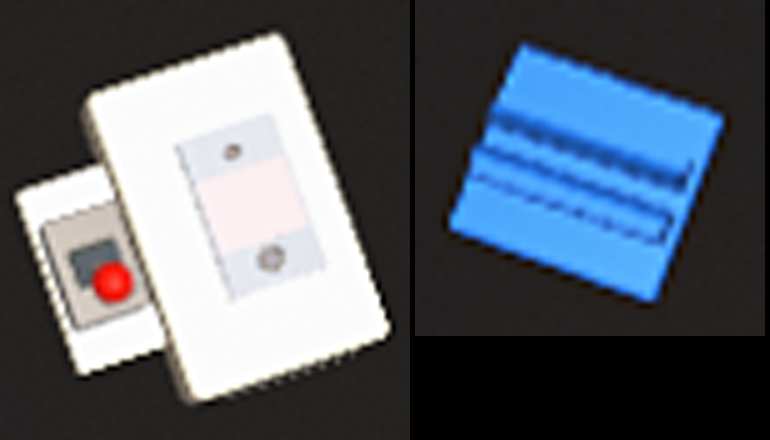

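The plate on the collector has the pink pad in the middle. Its big hole is at crop (271,259), nearer the robot, and the small hole at (232,151). The stand's base corners are readable too. I fit both poses from these.

```bash
cat > poses.py <<'E'
from h import *
from scipy.optimize import least_squares
I=imaging.camera_info("top")
def fit(px,pts,x0):
    f=lambda v:(proj(I,Tp(*v,pts))-px).ravel()
    r=least_squares(f,x0);return r.x,r.fun.reshape(-1,2)
s=lambda p,k,ox,oy:(np.array(p,float)+.5)/k-.5+[ox,oy]
E
python3 - <<'E'
from poses import *
px=s([(178,144),(273,116),(327,269),(231,300),(271,259),(232,151)],5,285,160)
pts=[(.05,.031,.092),(.05,-.031,.092),(-.05,-.031,.092),(-.05,.031,.092),(-.034,0,.092),(.034,0,.092)]
x,f=fit(px,pts,(.3,-.16,.3));print("plate",x,np.round(f,2).tolist())
bx=s([(88,95),(280,32),(390,330),(190,405)],5,285,160)
print("bodytop",fit(bx,[(.1,.065,.05),(.1,-.065,.05),(-.1,-.065,.05),(-.1,.065,.05)],x)[0])
print("ball",[atz(I,s((112,283),5,285,160),z) for z in (.08,.087)])
for a in(0,.1,.2,):
  t=a-.5;print(a,Tp(*x,(.045*np.sin(t),.094,.042+.045*np.cos(t))))
q=s(np.array([(525,43),(723,115),(656,302),(451,230)])-[415,0],7,155,165)
y,f=fit(q,[(.045,.05,.01),(.045,-.05,.01),(-.045,-.05,.01),(-.045,.05,.01)],(.35,.17,-.3));print("stand",y,np.round(f,2).tolist())
S=imaging.camera_info("side")
print("side check",proj(S,Tp(*x,pts)).round(1).tolist(),proj(S,Tp(*y,[(0,0,.038),(.045,.05,.01),(.045,-.05,.01),(-.045,-.05,.01),(-.045,.05,.01)])).round(1).tolist())
for n,p in dict(pr=(247,232),pp=(250,146),buf=(111,226),file=(283,128),cream=(405,189),brush=(94,187)).items(): print(n,atz(I,p,.04).round(3))
E
```

```text
plate [ 0.52546324 -0.2472059   0.3138826 ] [[-0.36, -0.24], [0.02, -0.78], [0.21, 0.17], [-0.1, 0.3], [-0.07, 0.23], [0.3, 0.31]]
bodytop [ 0.52642065 -0.24591413  0.32509262]
ball [array([ 0.48033165, -0.16419644,  0.08      ]), array([ 0.47958427, -0.16330294,  0.087     ])]
0 [[ 0.4759203  -0.16445966  0.08149122]]
0.1 [[ 0.47977273 -0.16320911  0.08344774]]
0.2 [[ 0.4837917  -0.16190449  0.08499014]]
stand [ 0.57100715  0.22901427 -0.33445362] [[-0.54, 0.07], [0.57, 0.13], [0.13, 0.04], [-0.17, -0.24]]
side check [[269.4, 141.6], [266.8, 128.3], [298.0, 126.4], [301.6, 139.5], [294.7, 133.1], [273.2, 134.5]] [[233.7, 275.4], [207.4, 288.2], [230.0, 257.3], [259.8, 273.5], [238.5, 306.4]]
pr [0.435 0.015 0.04 ]
pp [0.705 0.007 0.04 ]
buf [0.45  0.433 0.04 ]
file [ 0.764 -0.097  0.04 ]
cream [ 0.572 -0.481  0.04 ]
brush [0.571 0.493 0.04 ]
```

```bash
python3 - <<'E'
import cv2,numpy as np
im=cv2.imread("pics/side0.png")
c=np.zeros((500,800,3),np.uint8)
c[:440,:440]=cv2.resize(im[115:203,240:328],None,fx=5,fy=5,interpolation=cv2.INTER_CUBIC)
c[:350,445:795]=cv2.resize(im[250:320,200:270],None,fx=5,fy=5,interpolation=cv2.INTER_CUBIC)
cv2.imwrite("pics/crop1.png",c)
E
```

```text
(no output)
```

View pics/crop1.png

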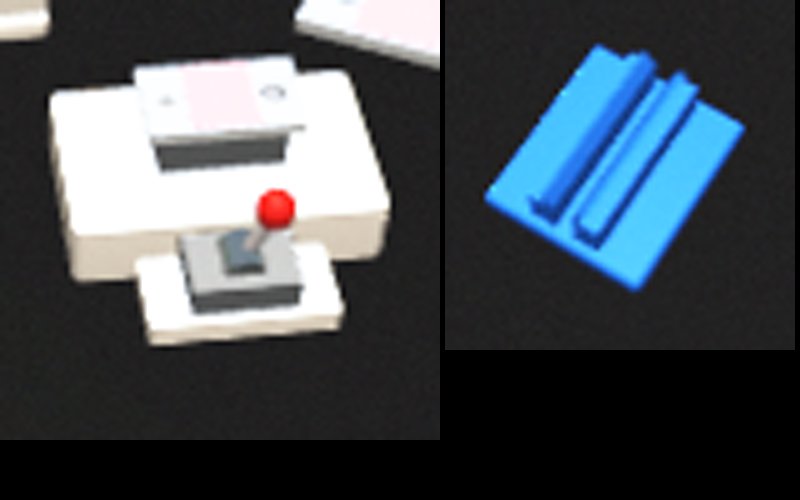

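The crop confirms the choice: this plate is the one on the collector's collar (about 100 x 62 mm, side-view residual under 1 px). The two on the table are the wrong sizes. The tool only yaws, so my plan is:
1. Grip the long edges near the big-hole end.
2. Let the small-hole end swing down under a light grip.
3. Lay the plate over the stand's walls with the pink face down, then tighten the grip.
4. Turn it and place it on the pins.

First I move across at height.

{"name": "apply_moves", "arguments": {"deltas": [{"dp": [-0.0457,0,-0.0395],"roll": 0,"grip": -1},{"dp": [-0.0457,0,-0.0395],"roll": 0,"grip": -1},{"dp": [-0.0457,0,-0.0395],"roll": 0,"grip": -1},{"dp": [-0.0457,0,-0.0395],"roll": 0,"grip": -1},{"dp": [-0.0457,0,-0.0395],"roll": 0,"grip": -1},{"dp": [-0.0457,0,-0.0395],"roll": 0,"grip": -1},{"dp": [-0.0457,0,-0.0395],"roll": 0,"grip": -1},{"dp": [-0.0457,0,-0.0395],"roll": 0,"grip": -1},{"dp": [-0.0457,0,-0.0395],"roll": 0,"grip": -1},{"dp": [-0.0457,0,-0.0395],"roll": 0,"grip": -1}]}}

```text
time_s: 1.4
ee_pos: [0.4048, -0.0348, 0.2166]
eef_rot: [-1.571, -0.0, 1.259]
force: [1.1, 0.0, 0.8]
grip_width: 0.0943
```

{"name": "apply_moves", "arguments": {"deltas": [{"dp": [-0.0457,0,-0.0395],"roll": 0,"grip": -1},{"dp": [-0.0457,0,-0.0395],"roll": 0,"grip": -1},{"dp": [-0.0457,0,-0.0395],"roll": 0,"grip": -1},{"dp": [-0.0457,0,-0.0395],"roll": 0,"grip": -1},{"dp": [0,0,0],"roll": -0.16,"grip": -1},{"dp": [0,0,0],"roll": -0.16,"grip": -1},{"dp": [0,0,0],"roll": -0.16,"grip": -1},{"dp": [0,0,0],"roll": -0.146,"grip": -1},{"dp": [0,0,0],"roll": 0,"grip": -1}]}}

```text
time_s: 2.52
ee_pos: [0.4987, -0.2551, 0.2162]
eef_rot: [-1.57, -0.0, 1.884]
force: [-0.0, -0.3, -0.5]
grip_width: 0.0941
```

{"name": "apply_moves", "arguments": {"deltas": [{"dp": [0,0.046,0],"roll": 0,"grip": -1},{"dp": [0,0.045,0],"roll": 0,"grip": -1},{"dp": [0,0.045,0],"roll": 0,"grip": -1},{"dp": [0,0,0],"roll": 0,"grip": 1},{"dp": [0,0,0],"roll": 0,"grip": 1},{"dp": [0,0,0],"roll": 0,"grip": 1},{"dp": [0,0,0],"roll": 0,"grip": 1}], "newtons": 12}}

```text
time_s: 3.4
ee_pos: [0.4994, -0.2555, 0.0821]
eef_rot: [-1.572, 0.002, 1.885]
force: [-1.0, 0.1, 7.2]
grip_width: 0.0616
```

{"name": "apply_moves", "arguments": {"deltas": [{"dp": [0,-0.01,0],"roll": 0,"grip": 1},{"dp": [0,-0.02,0],"roll": 0,"grip": 1},{"dp": [0,-0.03,0],"roll": 0,"grip": 1},{"dp": [0,-0.03,0],"roll": 0,"grip": 1},{"dp": [0,0,0],"roll": 0,"grip": 1}]}}

```text
time_s: 4.03
ee_pos: [0.4995, -0.2555, 0.1729]
eef_rot: [-1.574, 0.003, 1.885]
force: [-0.6, -0.7, -2.6]
grip_width: 0.0621
```

```bash
python3 - <<'E'
from h import *
print(ctrl.get_obs())
im=imaging.camera("side");w=imaging.camera("wrist")
p=proj(imaging.camera_info("side"),ctrl.get_obs()["ee_pos"])[0].astype(int);print(p)
c=np.zeros((480,800,3),np.uint8)
c[:,:480]=cv2.resize(im[max(p[1]-60,0):max(p[1]-60,0)+120,p[0]-60:p[0]+60],(480,480),interpolation=cv2.INTER_CUBIC)
c[:240,480:]=cv2.resize(w,(320,240));cv2.imwrite("pics/a.png",c)
E
```

```text
{'time_s': 4.025, 'qpos': array([-5.38124780e-01,  3.60297164e-01,  1.54521146e+00, -1.05969840e-05,
        1.23185740e+00, -2.42306285e+00]), 'joint_vel': array([-0.00049374,  0.04502268,  0.05334678,  0.00139825, -0.03735646,
       -0.00071964]), 'tau': array([ 2.31843302e-02, -5.85446227e+01, -3.65998363e+01, -3.14277294e-02,
        6.76059891e-01,  7.11078210e-04]), 'ee_pos': array([ 0.49951042, -0.25552854,  0.17289747]), 'eef_rot': array([-1.5735711 ,  0.00318828,  1.88493715]), 'force': array([-0.57317176, -0.65149072, -2.62748285]), 'moment': array([-0.0110462 ,  0.0877132 , -0.02264102]), 'grip_width': 0.06210228276765254}
[295 113]
```

View pics/a.png

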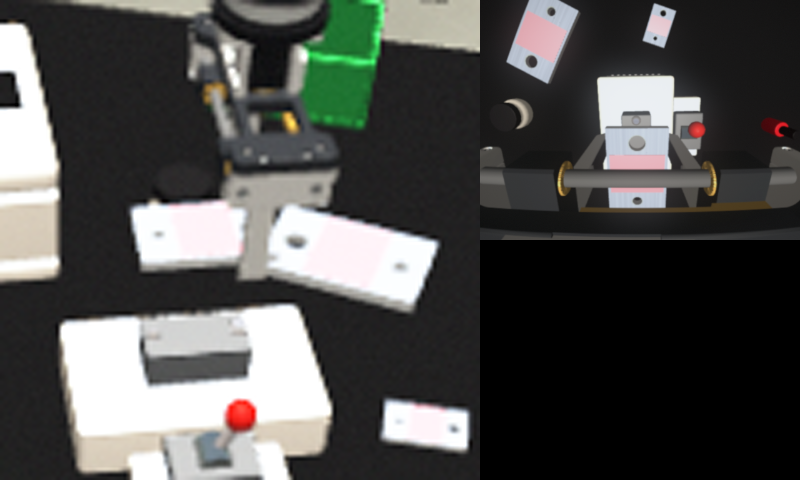

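The plate is held level above the bare pins; the wrist view shows its big-hole end on the camera side. I carry it to just before the stand, firmly gripped.

{"name": "apply_moves", "arguments": {"deltas": [{"dp": [0.03,0,-0.01],"roll": 0,"grip": 1},{"dp": [0.0565,0,-0.019],"roll": 0,"grip": 1},{"dp": [0.0565,0,-0.019],"roll": 0,"grip": 1},{"dp": [0.0565,0,-0.019],"roll": 0,"grip": 1},{"dp": [0.0565,0,-0.019],"roll": 0,"grip": 1},{"dp": [0.0565,0,-0.019],"roll": 0,"grip": 1},{"dp": [0.0565,0,-0.019],"roll": 0,"grip": 1},{"dp": [0.0565,0,-0.019],"roll": 0,"grip": 1},{"dp": [0.0555,0,-0.019],"roll": 0,"grip": 1}], "newtons": 20}}

```text
time_s: 5.25
ee_pos: [0.5034, 0.2542, 0.169]
eef_rot: [-1.569, 0.0, 1.885]
force: [0.8, -0.3, -1.5]
grip_width: 0.0616
```

{"name": "apply_moves", "arguments": {"deltas": [{"dp": [0,0,0],"roll": 0.163,"grip": 1},{"dp": [0,0,0],"roll": 0.163,"grip": 1},{"dp": [0,0,0],"roll": 0.163,"grip": 1},{"dp": [0,0,0],"roll": 0.16,"grip": 1},{"dp": [0,0,0],"roll": 0,"grip": 1}]}}

```text
time_s: 5.88
ee_pos: [0.5037, 0.2522, 0.1691]
eef_rot: [-1.569, 0.001, 1.237]
force: [-0.5, 0.9, -1.3]
grip_width: 0.0619
```

{"name": "apply_moves", "arguments": {"deltas": [{"dp": [0,0,0],"roll": 0,"grip": 1},{"dp": [0,0,0],"roll": 0,"grip": 1},{"dp": [0,0,0],"roll": 0,"grip": 1},{"dp": [0,0,0],"roll": 0,"grip": 1}], "newtons": 6}}

```text
time_s: 6.38
ee_pos: [0.5042, 0.2524, 0.1704]
eef_rot: [-1.571, -0.0, 1.237]
force: [-0.1, 0.0, -1.4]
grip_width: 0.0616
```

```bash
cat > snap.py <<'E'
from h import *
import sys
def snap(name,r=60,side=True):
    o=ctrl.get_obs();print({k:np.round(o[k],3).tolist() for k in("time_s","ee_pos","eef_rot","force","moment","grip_width","qpos")})
    c=np.zeros((480,800,3),np.uint8);n="side"
    im=imaging.camera(n);p=proj(imaging.camera_info(n),o["ee_pos"])[0].astype(int)
    x=min(max(p[0]-r,0),512-2*r);y=min(max(p[1]-r+10,0),384-2*r);print("side crop",x,y,480/(2*r))
    c[:,:480]=cv2.resize(im[y:y+2*r,x:x+2*r],(480,480),interpolation=cv2.INTER_CUBIC)
    w=imaging.camera("wrist");c[:240,480:]=cv2.resize(w,(320,240));cv2.imwrite(f"pics/{name}_w.png",w);cv2.imwrite(f"pics/{name}_s.png",im)
    cv2.imwrite(f"pics/{name}.png",c)
if __name__=="__main__": snap(sys.argv[1],int(sys.argv[2]) if len(sys.argv)>2 else 60)
E
python3 snap.py b
```

```text
{'time_s': 6.375, 'ee_pos': [0.504, 0.252, 0.17], 'eef_rot': [-1.571, -0.0, 1.237], 'force': [-0.088, 0.044, -1.361], 'moment': [0.017, 0.003, 0.051], 'grip_width': 0.062, 'qpos': [0.399, 0.371, 1.537, 0.0, 1.234, -0.837]}
side crop 199 211 4.0
```

View pics/b.png

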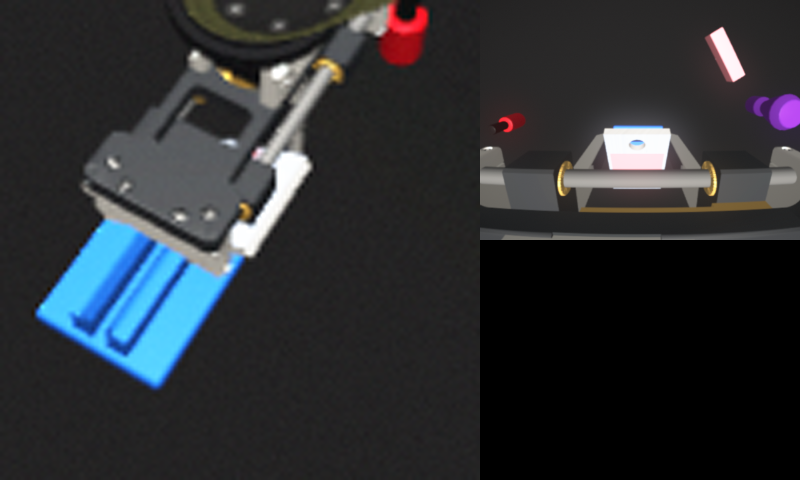

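The plate has swung only partly: the big-hole end is raised and the wrist view still sees its pink face. I lighten the grip a bit more.

{"name": "apply_moves", "arguments": {"deltas": [{"dp": [0,0,0],"roll": 0,"grip": 1},{"dp": [0,0,0],"roll": 0,"grip": 1},{"dp": [0,0,0],"roll": 0,"grip": 1},{"dp": [0,0,0],"roll": 0,"grip": 1}], "newtons": 4}}

```text
time_s: 6.98
ee_pos: [0.5042, 0.2524, 0.1705]
eef_rot: [-1.571, -0.0, 1.236]
force: [-0.6, -0.5, -1.7]
grip_width: 0.062
```

```bash
python3 - <<'E'
from snap import *
snap("c")
c=cv2.imread("pics/c.png");w=cv2.imread("pics/c_w.png")
c[:240,480:]=cv2.resize(w[180:310,170:343],(320,240),interpolation=cv2.INTER_CUBIC)
w2=cv2.imread("pics/b_w.png");c[240:,480:]=cv2.resize(w2[180:310,170:343],(320,240),interpolation=cv2.INTER_CUBIC)
cv2.imwrite("pics/c2.png",c)
E
```

```text
{'time_s': 6.975, 'ee_pos': [0.504, 0.252, 0.17], 'eef_rot': [-1.571, -0.0, 1.236], 'force': [-0.58, -0.453, -1.681], 'moment': [-0.015, 0.028, 0.008], 'grip_width': 0.062, 'qpos': [0.399, 0.371, 1.536, 0.0, 1.234, -0.837]}
side crop 199 211 4.0
```

View pics/c2.png

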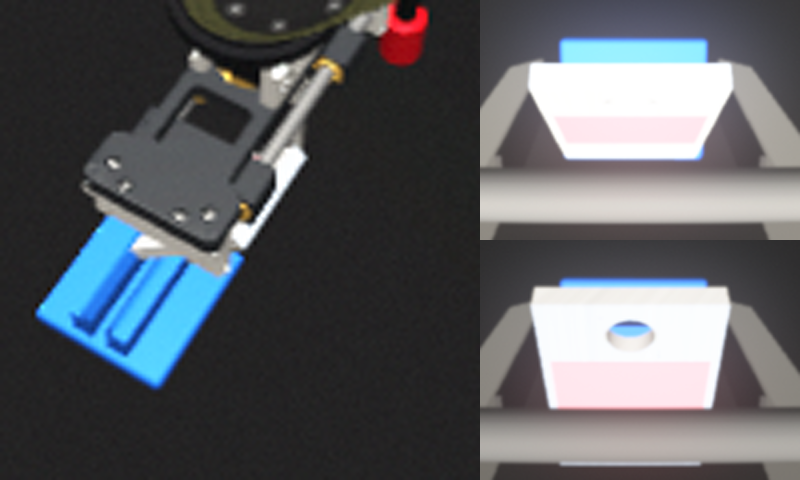

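Now about 60° down, with the small-hole end pointing toward the stand wall. I lower the plate and push that end against the near wall to swing it past vertical, then arc over.

{"name": "apply_moves", "arguments": {"deltas": [{"dp": [0,0.04,0],"roll": 0,"grip": 1},{"dp": [0,0.0385,0],"roll": 0,"grip": 1},{"dp": [0,0,-0.01],"roll": 0,"grip": 1},{"dp": [0,0,-0.01],"roll": 0,"grip": 1},{"dp": [0,0,-0.01],"roll": 0,"grip": 1},{"dp": [0,0,-0.01],"roll": 0,"grip": 1},{"dp": [0,0,-0.011],"roll": 0,"grip": 1},{"dp": [0,0,0],"roll": 0,"grip": 1}], "newtons": 6}}

```text
time_s: 8.07
ee_pos: [0.5541, 0.2352, 0.0941]
eef_rot: [-1.574, -0.001, 1.235]
force: [-0.4, -2.4, 6.1]
grip_width: 0.062
```

{"name": "apply_moves", "arguments": {"deltas": [{"dp": [0,0.001,-0.009],"roll": 0,"grip": 1},{"dp": [0,0.001,-0.009],"roll": 0,"grip": 1},{"dp": [0,0.005,-0.01],"roll": 0,"grip": 1},{"dp": [0,0.005,-0.01],"roll": 0,"grip": 1},{"dp": [0,0.0075,-0.008],"roll": 0,"grip": 1},{"dp": [0,0.0075,-0.008],"roll": 0,"grip": 1}]}}

```text
time_s: 8.82
ee_pos: [0.6054, 0.2178, 0.0664]
eef_rot: [-1.574, -0.002, 1.236]
force: [4.3, -0.4, 6.1]
grip_width: 0.0616
```

```bash
python3 - <<'E'
from snap import *
snap("d")
c=cv2.imread("pics/d.png");w=cv2.imread("pics/d_w.png")
c[:240,480:]=cv2.resize(w[180:310,170:343],(320,240),interpolation=cv2.INTER_CUBIC)
t=imaging.camera("top");c[240:,480:]=cv2.resize(t[160:220,140:220],(320,240),interpolation=cv2.INTER_CUBIC)
cv2.imwrite("pics/d2.png",c)
E
```

```text
{'time_s': 8.825, 'ee_pos': [0.605, 0.218, 0.066], 'eef_rot': [-1.574, -0.002, 1.236], 'force': [4.346, -0.439, 6.11], 'moment': [-0.209, -0.614, 0.055], 'grip_width': 0.062, 'qpos': [0.289, 0.65, 1.374, -0.0, 1.113, -0.947]}
side crop 160 212 4.0
```

View pics/d2.png

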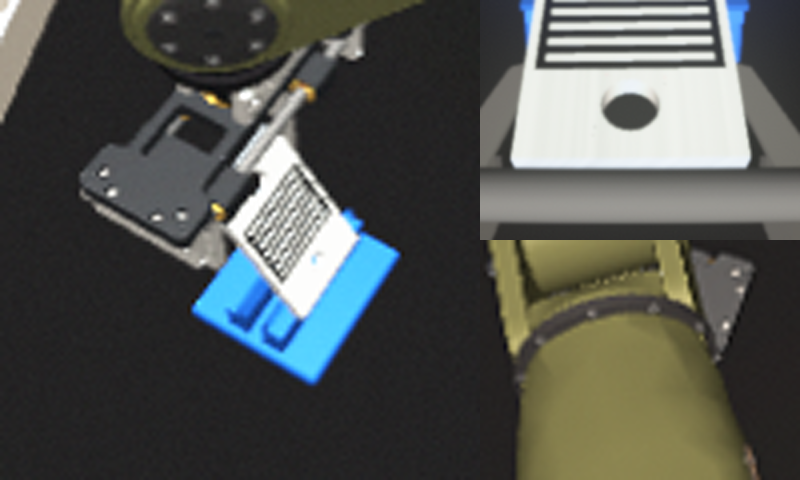

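The grille face now looks up at about 60°, with the small-hole end back over the stand as planned. I finish the arc down until it lies flat on the walls, then tighten.

{"name": "apply_moves", "arguments": {"deltas": [{"dp": [0,0.008,-0.003],"roll": 0,"grip": 1},{"dp": [0,0.008,-0.003],"roll": 0,"grip": 1},{"dp": [0,0.008,-0.002],"roll": 0,"grip": 1},{"dp": [0,0.008,-0.001],"roll": 0,"grip": 1},{"dp": [0,0.003,0],"roll": 0,"grip": 1},{"dp": [0,0,0],"roll": 0,"grip": 1}]}}

```text
time_s: 9.72
ee_pos: [0.6116, 0.215, 0.0296]
eef_rot: [-1.57, 0.0, 1.236]
force: [-0.2, -0.3, -0.8]
grip_width: 0.0618
```

```bash
python3 - <<'E'
from snap import *
snap("e")
c=cv2.imread("pics/e.png");w=cv2.imread("pics/e_w.png")
c[:240,480:]=cv2.resize(w[180:310,170:343],(320,240),interpolation=cv2.INTER_CUBIC)
cv2.imwrite("pics/e2.png",c)
E
```

```text
{'time_s': 9.725, 'ee_pos': [0.612, 0.215, 0.03], 'eef_rot': [-1.57, 0.0, 1.236], 'force': [-0.208, -0.348, -0.752], 'moment': [-0.024, 0.143, -0.018], 'grip_width': 0.062, 'qpos': [0.281, 0.71, 1.369, 0.0, 1.063, -0.955]}
side crop 159 218 4.0
```

View pics/e2.png

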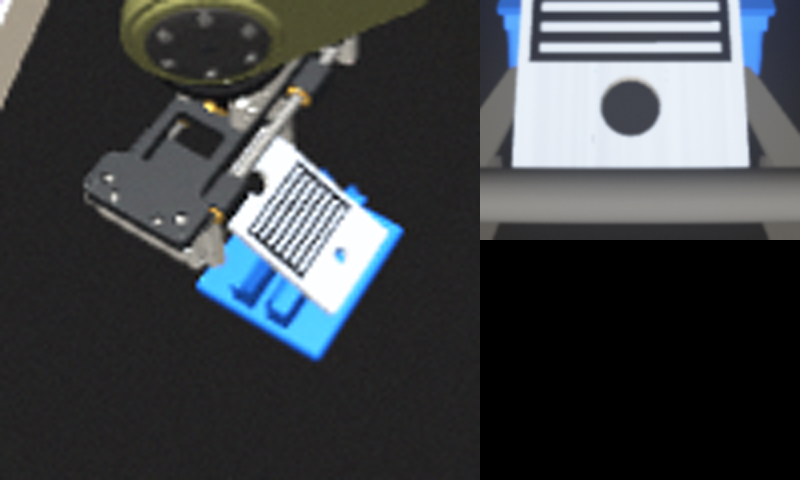

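Grille up, big hole (in the gripper) and small hole both visible. The grasp height suggests a possible few degrees of tilt or slip in the pads, so I fit the plate pose from both views.

```bash
cat > pl.py <<'E'
from h import *
from scipy.optimize import least_squares
# plate pose in the tool: v=(lateral tool x, centre along tool z, centre up rel. TCP, tilt (B end up +), yaw err)
def pts(v,o,up):
    l,c,h,t,y=v;X=np.array(up,float)   # (u along A->B, w along tool x, n up)
    e=np.array([np.sin(y),0,np.cos(y)]);ex=np.array([np.cos(y),0,-np.sin(y)])
    U=np.array([0,-1,0.])
    eu=e*np.cos(t)+U*np.sin(t);n=-e*np.sin(t)+U*np.cos(t)
    P=np.array([l,-h,c])+X[:,:1]*eu+X[:,1:2]*ex+X[:,2:]*n
    return o["ee_pos"]+P@R.from_euler('xyz',o["eef_rot"]).as_matrix().T
def fit(o,obs,W,free=(1,2,3),x0=(0,.028,.008,0,0)):
    # obs: list of (camera, px, point, camera_info)
    def f(q):
        v=np.array(x0,float);v[list(free)]=q
        return np.array([(proj(i,pts(v,o,[p]))[0]-px)*W[n] for n,px,p,i in obs]).ravel()
    r=least_squares(f,np.array(x0)[list(free)],loss='soft_l1',x_scale=.01);return r.x,r.fun.reshape(-1,2)
E
python3 - <<'E'
from pl import *
o=ctrl.get_obs();S=imaging.camera_info("side");Wc=imaging.camera_info("wrist")
sp=lambda x,y:((x+.5)/4-.5+159,(y+.5)/4-.5+218)
wp=lambda x,y:((x-480+.5)*173/320-.5+170,(y+.5)*130/240-.5+180)
n=.004;h=.031
side=[("s",sp(392,231),(.05,-h,n),S),("s",sp(333,312),(.05,h,n),S),("s",sp(341,251),(.034,0,n),S),("s",sp(230,227),(-.05,h,n),S)]
wr=[("w",wp(630,107),(-.034,0,n),Wc),("w",wp(512,167),(-.05,h,n),Wc),("w",wp(750,167),(-.05,-h,n),Wc)]
W=dict(s=1,w=1)
# side sign of w: try both
for sg in(1,-1):
  f=lambda L:[(a,b,(p[0],p[1]*sg,p[2]),i) for a,b,p,i in L]
  for nm,L in(("side",f(side)),("wrist",f(wr)),("both",f(side)+f(wr))):
    x,r=fit(o,L,W);print(sg,nm,x.round(4),np.round(r,1).tolist())
w=cv2.imread("pics/e_w.png");g=cv2.cvtColor(w,cv2.COLOR_BGR2GRAY)
# bright profile up the centre column (row where the B end stops), hole edges
col=w[60:300:4,251];print([(60+4*k,c.tolist()) for k,c in enumerate(col)][::1][:45])
E
```

```text
1 side [ 0.0391  0.0046 -0.0596] [[-0.2, -0.5], [1.1, -0.1], [0.3, 1.2], [-8.2, -0.0]]
1 wrist [-27.9122 -48.6968  -0.4871] [[-0.1, 31.8], [63.9, -0.6], [-65.1, -0.6]]
1 both [ 0.0333  0.0057 -0.1814] [[-2.3, -0.7], [-1.1, -0.5], [-1.8, 0.7], [-10.1, -2.3], [-0.9, 3.6], [114.4, -2.9], [-117.4, -2.9]]
-1 side [ 0.0351 -0.0425  0.7365] [[-20.7, 18.2], [7.7, -22.3], [-5.0, 2.5], [9.9, -2.1]]
-1 wrist [ 0.0482  0.0345 -0.1987] [[-1.2, -0.0], [-1.5, 0.0], [-1.9, -0.0]]
-1 both [ 0.0411  0.0194 -0.4844] [[-14.4, 20.8], [13.8, -20.0], [0.2, 1.1], [8.6, -24.9], [-1.1, -0.0], [-0.4, 0.1], [-3.0, 0.1]]
[(60, [39, 37, 37]), (64, [42, 39, 38]), (68, [44, 40, 40]), (72, [48, 43, 42]), (76, [49, 44, 43]), (80, [53, 47, 45]), (84, [56, 49, 47]), (88, [59, 51, 49]), (92, [101, 92, 87]), (96, [246, 239, 232]), (100, [246, 239, 232]), (104, [246, 239, 232]), (108, [244, 236, 230]), (112, [203, 208, 211]), (116, [249, 185, 139]), (120, [253, 176, 99]), (124, [252, 194, 141]), (128, [247, 239, 232]), (132, [247, 239, 232]), (136, [133, 120, 114]), (140, [237, 227, 219]), (144, [158, 145, 139]), (148, [87, 75, 71]), (152, [246, 239, 232]), (156, [76, 65, 61]), (160, [238, 228, 220]), (164, [196, 184, 177]), (168, [79, 68, 65]), (172, [247, 240, 233]), (176, [83, 73, 70]), (180, [137, 125, 120]), (184, [243, 235, 229]), (188, [73, 63, 60]), (192, [219, 204, 194]), (196, [224, 214, 205]), (200, [73, 64, 61]), (204, [241, 233, 225]), (208, [155, 143, 136]), (212, [99, 90, 86]), (216, [246, 238, 231]), (220, [239, 232, 227]), (224, [98, 93, 92]), (228, [78, 68, 66]), (232, [78, 69, 66]), (236, [78, 68, 66])]
```

```bash
cat > wm.py <<'E'
from pl import *
def wrist_obs(w):
    """Plate seen by the wrist camera: B edge row, hole centre rows, side edges."""
    m=(w.min(2)>150).astype(np.uint8)
    obs={}
    c=251
    rows=np.where(m[:200,c-25:c-15].mean(1)>.5)[0];obs["Bedge"]=rows[0]-.5
    for nm,(a,b) in dict(Bhole=(obs["Bedge"]+10,obs["Bedge"]+45),Ahole=(215,265)).items():
        a,b=int(a),int(b)
        k=(1-m[a:b,c-30:c+30]).astype(np.uint8);nn,l,st,ce=cv2.connectedComponentsWithStats(k)
        L=[(st[i].tolist(),(ce[i]+[c-30,a]).round(2).tolist()) for i in range(1,nn) if 40<st[i][4]<1500]
        obs[nm]=L
    for r in (100,130,222,250):
        q=np.where(m[r,100:400])[0]+100;obs[r]=(q[0]-.5,q[-1]+.5)
    return obs
E
python3 - <<'E'
from wm import *
print(wrist_obs(cv2.imread("pics/e_w.png")))
w=cv2.imread("pics/e_w.png");print(w[214:290:2,225].min(1).tolist())
E
```

```text
{'Bedge': np.float64(92.5), 'Bhole': [([23, 14, 15, 9, 99], [250.8, 119.94]), ([0, 34, 60, 1, 60], [250.5, 136.0])], 'Ahole': [([14, 8, 32, 31, 758], [250.74, 237.98])], 100: (np.float64(197.5), np.float64(304.5)), 130: (np.float64(195.5), np.float64(306.5)), 222: (np.float64(188.5), np.float64(312.5)), 250: (np.float64(187.5), np.float64(313.5))}
[218, 230, 230, 230, 230, 230, 230, 230, 230, 230, 230, 229, 229, 229, 229, 229, 229, 229, 229, 228, 229, 228, 228, 228, 228, 228, 228, 228, 175, 74, 81, 94, 105, 116, 123, 129, 135, 140]
```

```bash
cat > tilt.py <<'E'
from wm import *
def solve(o,Wc,w,side=None,S=None):
    b=wrist_obs(w);n,h=.004,.031
    k=lambda r:[np.polyval(np.polyfit((100,130,222,250),[b[q][j] for q in(100,130,222,250)],1),r) for j in(0,1)]
    e=b["Bedge"];c=k(e);A=b["Ahole"][0][1];ca=k(A[1])
    L=[("w",(c[0],e),(.05,-h,n),Wc),("w",(c[1],e),(.05,h,n),Wc),("w",A,(-.034,0,n),Wc),("w",(ca[0],A[1]),(-.034,-h,n),Wc),("w",(ca[1],A[1]),(-.034,h,n),Wc)]
    if side: L+=[("s",px,p,S) for px,p in side]
    x,r=fit(o,L,dict(w=1,s=1),free=(0,1,2,3,4));return x,r
E
python3 - <<'E'
from tilt import *
o=ctrl.get_obs();S=imaging.camera_info("side");Wc=imaging.camera_info("wrist")
w=cv2.imread("pics/e_w.png");sp=lambda x,y:((x+.5)/4-.5+159,(y+.5)/4-.5+218);n=.004;h=.031
side=[(sp(392,231),(.05,-h,n)),(sp(333,312),(.05,h,n)),(sp(341,251),(.034,0,n))]
for s in(None,side):
    x,r=solve(o,Wc,w,s,S);print(x.round(4),r.round(1).tolist())
    P=pts(x,o,[(-.034,0,0),(0,0,0),(.034,0,0)]);print(P.round(4).tolist())
E
```

```text
[ 5.000e-04  4.120e-02  2.070e-02 -5.201e-01  2.500e-03] [[-0.1, -0.1], [-0.1, 0.1], [-0.1, 0.1], [0.1, -0.2], [0.1, 0.1]]
[[0.601, 0.2192, 0.0677], [0.5731, 0.229, 0.0508], [0.5453, 0.2388, 0.0339]]
[ 5.000e-04  4.120e-02  2.080e-02 -5.198e-01  1.800e-03] [[-0.3, -0.2], [-0.2, 0.0], [-0.1, 0.2], [0.0, -0.1], [0.2, 0.1], [-1.2, 0.3], [-0.0, 0.6], [-0.0, 1.1]]
[[0.6009, 0.2192, 0.0678], [0.5731, 0.229, 0.0509], [0.5452, 0.2387, 0.034]]
```

The fit (residuals under 0.3 px) shows the plate still tilted 0.52 rad, small-hole end low. Its big-hole end has slid up along the fingers, and the middle sits over the stand. Releasing gently should let it fall flat onto both lips, so I try that in stages.

{"name": "apply_moves", "arguments": {"deltas": [{"dp": [0,0,0],"roll": 0,"grip": 1},{"dp": [0,0,0],"roll": 0,"grip": 1},{"dp": [0,0,0],"roll": 0,"grip": 1}], "newtons": 3}}

```text
time_s: 10.2
ee_pos: [0.6119, 0.215, 0.0301]
eef_rot: [-1.571, -0.0, 1.236]
force: [0.2, -0.0, -0.7]
grip_width: 0.0618
```

```bash
cat > q.py <<'E'
from tilt import *
import sys
o=ctrl.get_obs();Wc=imaging.camera_info("wrist");w=imaging.camera("wrist");cv2.imwrite(f"pics/{sys.argv[1]}_w.png",w)
print(wrist_obs(w))
x,r=solve(o,Wc,w);print("l,c,h,tilt,yaw",x.round(4),"res",np.abs(r).max().round(2));print(pts(x,o,[(-.034,0,0),(0,0,0),(.034,0,0)]).round(4).tolist(),o["ee_pos"].round(4))
E
python3 q.py f
```

```text
{'Bedge': np.float64(92.5), 'Bhole': [([23, 14, 15, 9, 99], [250.8, 119.94]), ([0, 34, 60, 1, 60], [250.5, 136.0])], 'Ahole': [([14, 8, 32, 31, 757], [250.76, 237.98])], 100: (np.float64(197.5), np.float64(304.5)), 130: (np.float64(195.5), np.float64(306.5)), 222: (np.float64(188.5), np.float64(312.5)), 250: (np.float64(187.5), np.float64(313.5))}
l,c,h,tilt,yaw [ 5.000e-04  4.120e-02  2.070e-02 -5.202e-01  2.500e-03] res 0.18
[[0.6011, 0.2192, 0.0677], [0.5732, 0.229, 0.0508], [0.5454, 0.2387, 0.0339]] [0.6119 0.215  0.0301]
```

{"name": "apply_moves", "arguments": {"deltas": [{"dp": [0,0,0],"roll": 0,"grip": -0.45},{"dp": [0,0,0],"roll": 0,"grip": -0.45},{"dp": [0,0,0],"roll": 0,"grip": -0.45}]}}

```text
time_s: 10.62
ee_pos: [0.6119, 0.215, 0.03]
eef_rot: [-1.571, -0.0, 1.236]
force: [0.4, -0.4, -0.5]
grip_width: 0.0678
```

```bash
python3 q.py g
```

```text
Traceback (most recent call last):
  File "q.py", line 4, in <module>
    print(wrist_obs(w))
          ~~~~~~~~~^^^
  File "wm.py", line 14, in wrist_obs
    q=np.where(m[r,100:400])[0]+100;obs[r]=(q[0]-.5,q[-1]+.5)
                                            ~^^^
IndexError: index 0 is out of bounds for axis 0 with size 0
```

```bash
python3 - <<'E'
from h import *
w=cv2.imread("pics/g_w.png");m=(w.min(2)>140)
for r in range(80,290,8):
    q=np.where(m[r,100:400])[0]+100
    print(r,(q[0],q[-1],len(q)) if len(q) else None,w[r,251].tolist(),w[r,225].tolist())
E
```

```text
80 None [70, 43, 39] [72, 44, 39]
88 None [79, 46, 40] [82, 47, 41]
96 None [253, 166, 84] [253, 168, 85]
104 None [254, 186, 97] [254, 186, 97]
112 None [254, 185, 98] [254, 186, 99]
120 None [254, 186, 100] [254, 187, 100]
128 None [254, 187, 101] [254, 187, 101]
136 None [255, 210, 124] [255, 209, 123]
144 (np.int64(191), np.int64(312), 122) [246, 236, 230] [243, 236, 231]
152 (np.int64(189), np.int64(313), 125) [242, 242, 242] [240, 240, 239]
160 (np.int64(190), np.int64(313), 124) [252, 246, 241] [251, 245, 239]
168 (np.int64(192), np.int64(311), 120) [249, 241, 233] [251, 245, 239]
176 (np.int64(194), np.int64(309), 116) [236, 239, 240] [251, 245, 240]
184 (np.int64(195), np.int64(307), 113) [250, 246, 241] [251, 245, 240]
192 (np.int64(197), np.int64(306), 30) [160, 146, 137] [138, 123, 115]
200 (np.int64(198), np.int64(304), 13) [96, 86, 80] [95, 83, 77]
208 (np.int64(200), np.int64(302), 93) [178, 169, 163] [184, 171, 162]
216 (np.int64(202), np.int64(300), 92) [246, 239, 232] [242, 233, 226]
224 (np.int64(204), np.int64(298), 10) [106, 98, 93] [106, 97, 91]
232 (np.int64(205), np.int64(297), 87) [241, 233, 226] [240, 231, 224]
240 (np.int64(207), np.int64(295), 76) [86, 80, 76] [249, 244, 238]
248 (np.int64(209), np.int64(293), 85) [233, 237, 238] [249, 243, 237]
256 None [135, 125, 118] [112, 103, 98]
264 None [65, 60, 57] [63, 58, 55]
272 None [71, 68, 66] [68, 66, 64]
280 None [118, 120, 120] [117, 119, 120]
288 (np.int64(124), np.int64(378), 255) [146, 149, 151] [146, 149, 151]
```

```bash
python3 - <<'E'
from pl import *
o=ctrl.get_obs();Wc=imaging.camera_info("wrist");n,h=.004,.031
w=cv2.imread("pics/g_w.png");print(w[140:190:2,251].tolist(),w[232:262:2,225].tolist())
L=[("w",(189,155),(.05,-h,n),Wc),("w",(313.7,155),(.05,h,n),Wc),("w",(209.5,253),(-.05,-h,n),Wc),("w",(292.5,253),(-.05,h,n),Wc)]
x,r=fit(o,L,dict(w=1),free=(0,1,2,3,4),x0=(0,.02,.02,.5,0));print(x.round(4),r.round(1).tolist())
P=pts(x,o,[(-.05,0,-n),(-.05,0,n),(0,0,0),(.05,0,-n),(.05,0,n)])
ang=-.3345;d=np.array([np.cos(ang),np.sin(ang)]);print("s,z",[(round((p[:2]-[.571,.229])@d,4),round(p[2],4)) for p in P])
E
```

```text
[[255, 210, 125], [254, 212, 134], [246, 236, 230], [240, 240, 240], [241, 241, 242], [242, 242, 243], [242, 242, 242], [251, 246, 241], [252, 246, 241], [252, 246, 241], [252, 246, 241], [252, 246, 241], [252, 246, 241], [252, 246, 241], [249, 241, 233], [170, 133, 116], [141, 94, 73], [218, 181, 164], [236, 239, 240], [238, 240, 241], [239, 242, 242], [241, 242, 241], [250, 246, 241], [251, 246, 240], [251, 246, 241]] [[240, 231, 224], [157, 146, 138], [245, 237, 230], [250, 244, 238], [249, 244, 238], [249, 243, 237], [249, 243, 237], [249, 243, 237], [249, 243, 237], [249, 243, 237], [249, 243, 237], [239, 231, 223], [112, 103, 98], [66, 60, 57], [65, 59, 57]]
[ 0.0008  0.015  -0.0008  0.6132  0.0007] [[-0.3, -0.1], [0.2, -0.0], [1.4, 0.1], [-1.2, 0.1]]
s,z [(np.float64(0.0669), np.float64(-0.0028)), (np.float64(0.0715), np.float64(0.0037)), (np.float64(0.0283), np.float64(0.0292)), (np.float64(-0.0149), np.float64(0.0547)), (np.float64(-0.0103), np.float64(0.0612))]
```

```bash
python3 - <<'E'
from snap import *
snap("g2")
c=cv2.imread("pics/g2.png");w=cv2.imread("pics/g2_w.png")
c[:240,480:]=cv2.resize(w[120:300,130:370],(320,240),interpolation=cv2.INTER_CUBIC)
cv2.imwrite("pics/g3.png",c)
E
```

```text
{'time_s': 10.675, 'ee_pos': [0.612, 0.215, 0.03], 'eef_rot': [-1.571, -0.0, 1.236], 'force': [0.172, -0.978, 0.357], 'moment': [-0.016, -0.013, 0.045], 'grip_width': 0.068, 'qpos': [0.281, 0.71, 1.369, -0.0, 1.063, -0.955]}
side crop 159 218 4.0
```

View pics/g3.png

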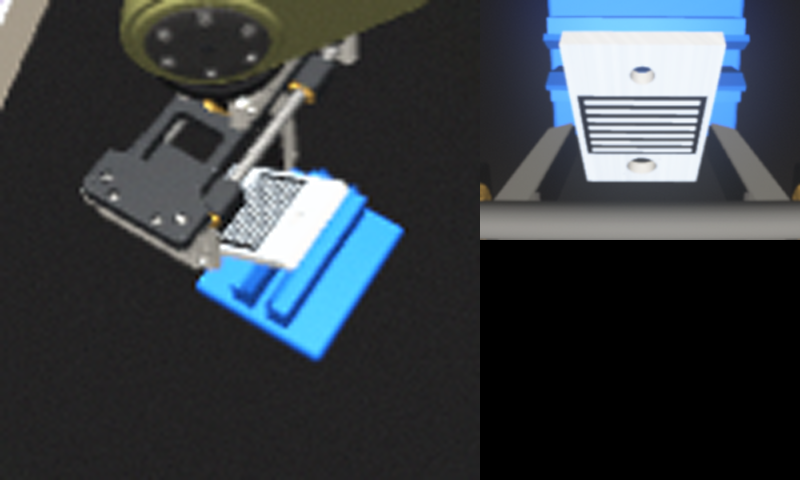

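The grille is up. The plate leans with the big-hole edge on the table beyond the stand and the small-hole end up on the far wall (tilt 0.61 rad, middle at s=28 mm, z=29 mm). I regrip it near its middle and lift.

{"name": "apply_moves", "arguments": {"deltas": [{"dp": [0,0,0.006],"roll": 0,"grip": -0.45},{"dp": [0,0.003,0.005],"roll": 0,"grip": -0.45},{"dp": [0,0.002,0],"roll": 0,"grip": -0.45},{"dp": [0,0,0],"roll": 0,"grip": 1},{"dp": [0,0,0],"roll": 0,"grip": 1},{"dp": [0,0,0],"roll": 0,"grip": 1}], "newtons": 20}}

```text
time_s: 11.52
ee_pos: [0.6015, 0.2185, 0.0249]
eef_rot: [-1.571, 0.0, 1.236]
force: [-0.4, 0.1, -1.0]
grip_width: 0.0617
```

{"name": "apply_moves", "arguments": {"deltas": [{"dp": [0,-0.01,0],"roll": 0,"grip": 1},{"dp": [0,-0.03,0],"roll": 0,"grip": 1},{"dp": [0,-0.04,0],"roll": 0,"grip": 1},{"dp": [0,0,0],"roll": 0,"grip": 1}]}}

```text
time_s: 12.02
ee_pos: [0.603, 0.219, 0.109]
eef_rot: [-1.576, -0.004, 1.236]
force: [0.5, 0.6, -1.5]
grip_width: 0.0619
```

```bash
cat > rows.py <<'E'
from h import *
import sys
o=ctrl.get_obs();print(o["ee_pos"].round(4),o["eef_rot"].round(3),o["moment"].round(3))
w=imaging.camera("wrist");cv2.imwrite(f"pics/{sys.argv[1]}_w.png",w)
m=(w.min(2)>140)
for r in range(60,290,6):
    q=np.where(m[r,100:400])[0]+100
    if len(q): print(r,q[0],q[-1],len(q),w[r,251].min(),end="; ")
E
python3 rows.py h
```

```text
[0.603 0.219 0.109] [-1.576 -0.004  1.236] [ 0.025  0.025 -0.025]
168 190 313 124 241; 174 188 314 127 244; 180 188 314 127 244; 186 190 313 124 244; 192 191 312 122 224; 198 192 310 119 239; 204 194 309 116 243; 210 195 307 113 243; 216 196 306 89 161; 222 197 305 20 138; 228 200 303 34 139; 234 201 301 93 170; 240 203 300 90 212; 246 204 298 87 228; 252 205 297 86 166; 258 207 295 89 162; 264 208 294 87 234; 270 210 292 83 209; 288 135 367 233 152;
```

```bash
python3 - <<'E'
from pl import *
o=ctrl.get_obs();Wc=imaging.camera_info("wrist");n,h=.004,.031
w=cv2.imread("pics/h_w.png");print([(r,w[r,225].min()) for r in range(160,186,2)],[(r,w[r,225].min()) for r in range(264,282,2)])
m=(w.min(2)<130)[186:212,235:268].astype(np.uint8);print(cv2.connectedComponentsWithStats(m)[2:])
L=[("w",(188,181),(.05,-h,n),Wc),("w",(314.3,181),(.05,h,n),Wc),("w",(209.5,270),(-.0465,-h,n),Wc),("w",(292.5,270),(-.0465,h,n),Wc)]
for A in(-.05,-.0465):
  L[2]=L[2][:2]+((A,-h,n),Wc);L[3]=L[3][:2]+((A,h,n),Wc)
  x,r=fit(o,L,dict(w=1),free=(0,1,2,3,4),x0=(0,.02,.02,.5,0));print(x.round(4),r.round(1).tolist())
E
```

```text
[(160, np.uint8(114)), (162, np.uint8(113)), (164, np.uint8(110)), (166, np.uint8(178)), (168, np.uint8(239)), (170, np.uint8(241)), (172, np.uint8(242)), (174, np.uint8(241)), (176, np.uint8(241)), (178, np.uint8(242)), (180, np.uint8(242)), (182, np.uint8(242)), (184, np.uint8(242))] [(264, np.uint8(240)), (266, np.uint8(239)), (268, np.uint8(239)), (270, np.uint8(204)), (272, np.uint8(86)), (274, np.uint8(84)), (276, np.uint8(100)), (278, np.uint8(111)), (280, np.uint8(123))]
(array([[  0,   0,  33,  26, 853],
       [ 14,   8,   5,   1,   5]], dtype=int32), array([[16.        , 12.52637749],
       [16.        ,  8.        ]]))
[7.00e-04 2.80e-03 3.70e-03 6.15e-01 3.00e-04] [[-0.2, -0.1], [0.2, -0.0], [1.1, 0.1], [-1.1, 0.1]]
[7.000e-04 2.200e-03 4.200e-03 5.976e-01 4.000e-04] [[-0.1, -0.0], [0.1, -0.0], [0.4, 0.0], [-0.4, 0.0]]
```

{"name": "apply_moves", "arguments": {"deltas": [{"dp": [0,0,0.045],"roll": 0,"grip": 1},{"dp": [0,0,0.045],"roll": 0,"grip": 1},{"dp": [0,0,0],"roll": 0,"grip": 1}]}}

```text
time_s: 12.45
ee_pos: [0.514, 0.2488, 0.1041]
eef_rot: [-1.569, 0.001, 1.238]
force: [0.2, -0.1, -1.7]
grip_width: 0.0619
```

Held near the middle, tilt 0.61 rad. I level it by lowering the low (big-hole) end onto the stand's near lip with a lighter grip.

{"name": "apply_moves", "arguments": {"deltas": [{"dp": [0,0.0,-0.027],"roll": 0,"grip": 1},{"dp": [0,0.025,0],"roll": 0,"grip": 1},{"dp": [0,0.017,0],"roll": 0,"grip": 1},{"dp": [0,0.004,0],"roll": 0,"grip": 1},{"dp": [0,0.005,0],"roll": 0,"grip": 1},{"dp": [0,0.005,0],"roll": 0,"grip": 1},{"dp": [0,0.005,0],"roll": 0,"grip": 1},{"dp": [0,0.005,0],"roll": 0,"grip": 1},{"dp": [0,0,0],"roll": 0,"grip": 1}], "newtons": 8}}

```text
time_s: 13.58
ee_pos: [0.5421, 0.2393, 0.0388]
eef_rot: [-1.571, -0.0, 1.236]
force: [0.3, 0.3, -1.3]
grip_width: 0.0619
```

```bash
python3 rows.py i; python3 - <<'E'
import cv2
w=cv2.imread("pics/i_w.png")
print("\n",[(r,int(w[r,225].min())) for r in range(60,284,3)])
E
```

```text
[0.5421 0.2393 0.0388] [-1.571 -0.     1.236] [-0.036  0.039 -0.011]
138 198 304 107 209; 144 198 304 107 240; 150 198 304 107 240; 156 198 304 107 224; 162 199 303 90 71; 168 199 303 90 73; 174 199 303 105 220; 180 199 303 105 240; 186 200 302 12 125; 192 200 302 97 239; 198 200 302 12 121; 204 200 302 12 133; 210 200 302 96 237; 216 200 302 14 94; 222 201 301 92 173; 228 202 300 91 230; 234 202 300 10 82; 240 202 300 91 189; 246 202 299 90 231; 252 202 299 66 148; 258 203 299 97 178; 264 203 299 76 55; 270 204 298 70 57; 288 135 367 233 147; 
 [(60, 33), (63, 35), (66, 34), (69, 34), (72, 35), (75, 35), (78, 36), (81, 35), (84, 36), (87, 36), (90, 36), (93, 38), (96, 39), (99, 40), (102, 41), (105, 42), (108, 42), (111, 44), (114, 45), (117, 46), (120, 47), (123, 50), (126, 51), (129, 53), (132, 54), (135, 56), (138, 206), (141, 239), (144, 239), (147, 239), (150, 240), (153, 240), (156, 240), (159, 240), (162, 240), (165, 240), (168, 240), (171, 241), (174, 241), (177, 241), (180, 241), (183, 240), (186, 123), (189, 152), (192, 238), (195, 113), (198, 112), (201, 239), (204, 131), (207, 102), (210, 235), (213, 156), (216, 91), (219, 230), (222, 170), (225, 84), (228, 229), (231, 190), (234, 80), (237, 229), (240, 185), (243, 76), (246, 230), (249, 155), (252, 130), (255, 238), (258, 238), (261, 237), (264, 238), (267, 237), (270, 200), (273, 74), (276, 96), (279, 114), (282, 128)]
```

```bash
cat > lv.py <<'E'
from pl import *
import sys
def cross(a,thr):  # first subpixel upward crossing
    k=np.where((a[:-1]<thr)&(a[1:]>=thr))[0][0];return k+(thr-a[k])/(a[k+1]-a[k])
def level(w,o,Wc,verbose=True):
    g=w.min(2).astype(float);thr=145
    be=[cross(g[60:280,x],thr)+60 for x in(215,225,278,287)];B=np.mean(be)
    rows=[int(B)+k for k in(6,12,20,40,50,60,75,85,100,118)]
    L,Rr=[],[]
    for r in rows:
        try:
            L.append((r,cross(g[r,150:251],thr)+150));Rr.append((r,350-cross(g[r,351:250:-1][1:],thr)))
        except IndexError: pass
    m=(g<thr)[int(B)+8:int(B)+45,232:271].astype(np.uint8);_,_,st,ce=cv2.connectedComponentsWithStats(m)
    hs=[(st[i],ce[i]+[232,int(B)+8]) for i in range(1,len(st)) if 80<st[i][4]<450 and st[i][2]<26 and st[i][3]<24]
    n,h=.004,.031;us=np.linspace(-.05,.05,41)
    def f(v):
        r=[]
        for E,w_ in((L,-h),(Rr,h)):
            p=proj(Wc,pts(v,o,[(u,w_,n) for u in us]));i=np.argsort(p[:,1])
            r+=[np.interp(y,p[i,1],p[i,0])-x for y,x in E]
        r+=[(proj(Wc,pts(v,o,[(.05,0,n)]))[0,1]-B)*2]
        for s,c in hs: r+=((proj(Wc,pts(v,o,[(.034,0,n)]))[0]-c)*1.5).tolist()
        return np.array(r)
    s=least_squares(f,(0,.003,.004,0,0),loss='soft_l1',x_scale=.01)
    if verbose: print("B",np.round(be,1),"holes",[(a.tolist(),c.round(1).tolist()) for a,c in hs],"nL",len(L),"res",np.round(s.fun,1).tolist())
    print("l,c,h,tilt,yaw",s.x.round(4));P=pts(s.x,o,[(-.034,0,0),(.034,0,0)]);print("holes world",P.round(4).tolist());return s.x,P
if __name__=="__main__":
    o=ctrl.get_obs();Wc=imaging.camera_info("wrist");w=imaging.camera("wrist");cv2.imwrite(f"pics/{sys.argv[1]}_w.png",w)
    print(o["time_s"],o["ee_pos"].round(4),o["eef_rot"].round(4));level(w,o,Wc)
E
python3 lv.py j
```

```text
13.625 [0.5421 0.2392 0.0389] [-1.5711e+00 -1.0000e-04  1.2360e+00]
B [137.3 137.3 137.3 137.3] holes [([11, 12, 17, 16, 206], [250.8, 164.8])] nL 10 res [-0.1, -0.0, -0.1, 0.1, -0.1, -0.0, 0.4, 0.1, -0.3, -0.1, 0.1, -0.1, -0.0, 0.0, 0.1, -0.1, -0.2, -0.1, 0.2, 0.0, -0.1, 0.1, 0.2]
l,c,h,tilt,yaw [ 0.0006  0.0109  0.0036 -0.0182 -0.0006]
holes world [[0.5641, 0.2322, 0.0432], [0.4999, 0.2545, 0.0419]]
```

Level within 0.018 rad, residuals about 0.2 px. I tighten the grip, lift, and carry the plate to a hover short of the collector, so the wrist camera can see the bare pins.

{"name": "apply_moves", "arguments": {"deltas": [{"dp": [0,0,0],"roll": 0,"grip": 1},{"dp": [0,0,0],"roll": 0,"grip": 1},{"dp": [0,-0.03,0],"roll": 0,"grip": 1},{"dp": [0,-0.06,0],"roll": 0,"grip": 1},{"dp": [0,-0.06,0],"roll": 0,"grip": 1},{"dp": [-0.03,0,-0.003],"roll": 0,"grip": 1},{"dp": [-0.059,0,-0.006],"roll": 0,"grip": 1},{"dp": [-0.059,0,-0.006],"roll": 0,"grip": 1},{"dp": [-0.059,0,-0.006],"roll": 0,"grip": 1},{"dp": [-0.059,0,-0.006],"roll": 0,"grip": 1}], "newtons": 30}}

```text
time_s: 14.92
ee_pos: [0.4794, -0.0226, 0.1892]
eef_rot: [-1.571, -0.0, 1.236]
force: [1.1, -1.5, -2.3]
grip_width: 0.0617
```

{"name": "apply_moves", "arguments": {"deltas": [{"dp": [-0.059,0,-0.006],"roll": 0,"grip": 1},{"dp": [-0.059,0,-0.006],"roll": 0,"grip": 1},{"dp": [-0.059,0,-0.006],"roll": 0,"grip": 1},{"dp": [-0.059,0,-0.006],"roll": 0,"grip": 1},{"dp": [-0.03,0,-0.003],"roll": 0,"grip": 1},{"dp": [0,0,0],"roll": 0.156,"grip": 1},{"dp": [0,0,0],"roll": 0.156,"grip": 1},{"dp": [0,0,0],"roll": 0.156,"grip": 1},{"dp": [0,0,0],"roll": 0.156,"grip": 1},{"dp": [0,0,0],"roll": 0.156,"grip": 1}]}}

```text
time_s: 16.18
ee_pos: [0.4181, -0.2809, 0.189]
eef_rot: [-1.571, -0.0, 0.451]
force: [0.8, 0.8, -1.9]
grip_width: 0.0616
```

{"name": "apply_moves", "arguments": {"deltas": [{"dp": [0,0,0],"roll": 0.156,"grip": 1},{"dp": [0,0,0],"roll": 0.156,"grip": 1},{"dp": [0,0,0],"roll": 0.156,"grip": 1},{"dp": [0,0,0],"roll": 0.156,"grip": 1},{"dp": [0,0,0],"roll": 0.156,"grip": 1},{"dp": [0,0,0],"roll": 0.156,"grip": 1},{"dp": [0,0,0],"roll": 0.156,"grip": 1},{"dp": [0,0,0],"roll": 0.156,"grip": 1},{"dp": [0,0,0],"roll": 0.156,"grip": 1},{"dp": [0,0,0],"roll": 0.156,"grip": 1}]}}

```text
time_s: 17.42
ee_pos: [0.4181, -0.2809, 0.1891]
eef_rot: [-1.571, -0.0, -1.109]
force: [-1.2, 1.1, -1.8]
grip_width: 0.0613
```

{"name": "apply_moves", "arguments": {"deltas": [{"dp": [0,0,0],"roll": 0.153,"grip": 1},{"dp": [0,0,0],"roll": 0,"grip": 1},{"dp": [0,0,0],"roll": 0,"grip": 1}]}}

```text
time_s: 17.8
ee_pos: [0.4182, -0.2809, 0.189]
eef_rot: [-1.571, -0.0, -1.254]
force: [0.0, -0.1, -1.2]
grip_width: 0.0616
```

```bash
python3 lv.py k; python3 - <<'E'
from h import *
Wc=imaging.camera_info("wrist")
w=cv2.imread("pics/k_w.png")
p=Tp(.5255,-.2472,.3139,[(-.034,0,.091),(.034,0,.091),(-.034,0,.084),(.034,0,.084),(-.042,.023,.084),(-.042,-.023,.084),(.042,.023,.084),(.042,-.023,.084)])
q=proj(Wc,p);print(q.round(1).tolist())
x0,y0=int(max(q[:,0].min()-25,0)),int(max(q[:,1].min()-25,0));x1,y1=int(q[:,0].max()+25),int(min(q[:,1].max()+25,384))
c=w[y0:y1,x0:x1];k=min(800/c.shape[1],600/c.shape[0]);k=int(k);print(x0,y0,k)
cv2.imwrite("pics/k2.png",cv2.resize(c,None,fx=k,fy=k,interpolation=cv2.INTER_CUBIC))
E
```

```text
17.8 [ 0.4182 -0.2809  0.189 ] [-1.5708 -0.     -1.2536]
B [189.7 189.7 189.6 189.6] holes [] nL 7 res [0.1, 0.2, -0.1, -0.3, -0.2, 0.1, 0.2, -0.2, 0.0, -0.0, 0.3, 0.1, -0.1, -0.2, -0.0]
l,c,h,tilt,yaw [-0.0007 -0.0206  0.001   0.0035 -0.0008]
holes world [[0.3661, -0.2973, 0.1899], [0.4306, -0.2761, 0.1901]]
[[253.1, 112.7], [253.4, 34.5], [253.0, 113.0], [253.3, 37.0], [229.2, 121.5], [276.8, 121.7], [228.1, 27.6], [278.6, 27.8]]
203 2 4
```

View pics/k2.png

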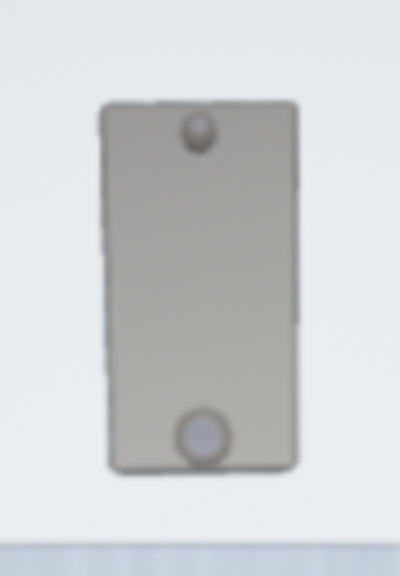

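The crop shows the bare collar. The thick pin's tip is at crop (203,437) and the thin pin's at (200,130). The plate's near edge at row 542 is image row 137.6, the same as before, so the plate has not slipped; the fit above latched onto the white body and I ignore it. Next are the pin positions.

```bash
python3 - <<'E'
from h import *
o=ctrl.get_obs();Wc=imaging.camera_info("wrist")
f=lambda x,y:((x+.5)/4-.5+203,(y+.5)/4-.5+2)
b=atz(Wc,f(203,437),.091);s=atz(Wc,f(199.5,131),.0905)
print("pins wrist",b.round(4),s.round(4),"dist",np.linalg.norm(b-s),"mid",((b+s)/2).round(4),"yaw",np.arctan2(*(s-b)[1::-1]))
cc=np.array([atz(Wc,f(*q),.084) for q in((100,101),(298,101),(297,470),(110,470))]);print("collar mid",cc.mean(0).round(4),"yaw",np.arctan2(*((cc[0]+cc[1]-cc[2]-cc[3])[1::-1])))
T=Tp(.5255,-.2472,.3139,[(-.034,0,.091),(.034,0,.091)]);print("pins top",T.round(4))
Rt=R.from_euler('xyz',o["eef_rot"]).as_matrix()
for nm,p in(("big w",b),("small w",s),("big t",T[0]),("small t",T[1])): print(nm,"tool",(Rt.T@(p-o["ee_pos"])).round(4))
print("tilted plate holes tool: x .0006, z",.0109-.034,.0109+.034)
E
```

```text
pins wrist [ 0.4948 -0.2574  0.091 ] [ 0.5579 -0.2359  0.0905] dist 0.06661671657100494 mid [ 0.5264 -0.2466  0.0908] yaw 0.3297555285021247
collar mid [ 0.5269 -0.2465  0.084 ] yaw 0.33062248451103343
pins top [[ 0.4932 -0.2577  0.091 ]
 [ 0.5578 -0.2367  0.091 ]]
big w tool [0.0015 0.098  0.0802]
small w tool [0.0006 0.0985 0.1468]
big t tool [0.0012 0.098  0.0785]
small t tool [0.0014 0.098  0.1465]
tilted plate holes tool: x .0006, z -0.023100000000000002 0.0449
```

{"name": "apply_moves", "arguments": {"deltas": [{"dp": [0,0,0],"roll": -0.008,"grip": 1},{"dp": [0.0017,0,0.052],"roll": 0,"grip": 1},{"dp": [0,0,0.05],"roll": 0,"grip": 1},{"dp": [0,0.04,0],"roll": 0,"grip": 1},{"dp": [0,0.04,0],"roll": 0,"grip": 1},{"dp": [0,0.012,0],"roll": 0,"grip": 1},{"dp": [0,0,0],"roll": 0,"grip": 1},{"dp": [0,0,0],"roll": 0,"grip": 1}]}}

```text
time_s: 18.85
ee_pos: [0.5161, -0.2508, 0.0987]
eef_rot: [-1.569, -0.002, -1.249]
force: [0.7, 0.1, -1.0]
grip_width: 0.062
```

```bash
python3 - <<'E'
from snap import *
snap("l",30)
w=cv2.imread("pics/l_w.png");s=cv2.imread("pics/l_s.png")
c=np.zeros((600,800,3),np.uint8)
c[:,:400]=cv2.resize(w[130:280,201:301],(400,600),interpolation=cv2.INTER_CUBIC)
c[:400,400:]=cv2.resize(s[105:165,250:310],(400,400),interpolation=cv2.INTER_CUBIC)
cv2.imwrite("pics/l2.png",c)
E
```

```text
{'time_s': 18.85, 'ee_pos': [0.516, -0.251, 0.099], 'eef_rot': [-1.569, -0.002, -1.249], 'force': [0.741, 0.094, -0.98], 'moment': [-0.077, 0.107, -0.042], 'grip_width': 0.062, 'qpos': [-0.516, 0.471, 1.574, 0.0, 1.094, 0.733]}
side crop 257 111 8.0
```

View pics/l2.png

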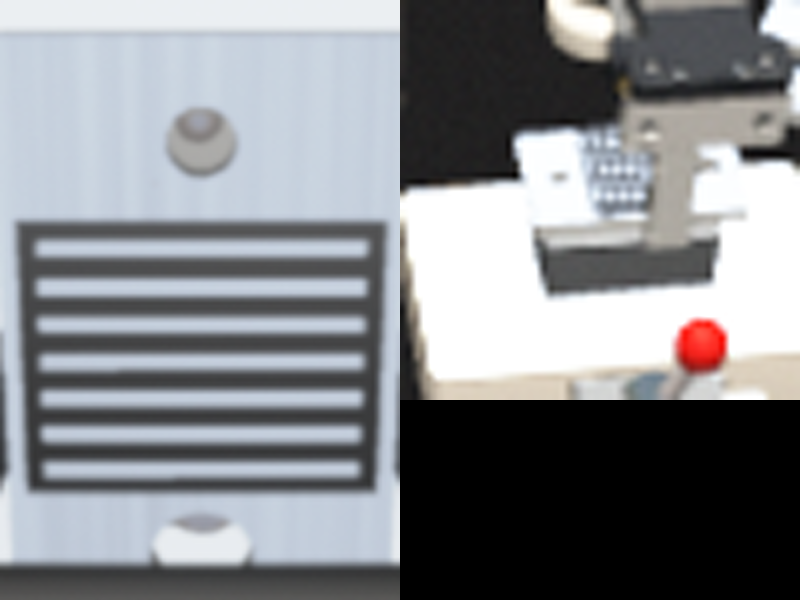

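The thin pin's tip shows inside the small hole at crop (201,121), with the hole centre at (201,141). The thick pin's tip shows at the upper rim of the big hole. The side view shows the plate level just above the collar. I check the offset numerically.

```bash
python3 - <<'E'
from h import *
o=ctrl.get_obs();Wc=imaging.camera_info("wrist");z=o["ee_pos"][2]
f=lambda x,y:((x+.5)/4-.5+201,(y+.5)/4-.5+130)
Rt=R.from_euler('xyz',o["eef_rot"]).as_matrix()
T=lambda p:(Rt.T@(p-o["ee_pos"])).round(4)
hole=atz(Wc,f(201,141),z+.0076);Be=atz(Wc,f(200,32),z+.0076);tip=atz(Wc,f(201,121),.091)
print("hole",T(hole),"Bedge",T(Be),"tip small",T(tip))
for r in (512,): 
    print("big tip far rim", T(atz(Wc,f(200,r),z+.0076)))
# predicted image row of big tip centre if aligned with hole
import numpy as np
for c in(.0109,):
    for d in(-.001,0,.001,.002):
        w=lambda x,zt,zz:proj(Wc,o["ee_pos"]+Rt@np.array([x,-(zz-z),zt]))[0]
        q=w(.0006,c-.034+d,.091);print(d,"crop row/col of big tip centre",(q-[201,130])*4+1.5)
E
```

```text
hole [-0.0008 -0.0075  0.0448] Bedge [-0.0009 -0.0075  0.0605] tip small [-0.0008  0.0075  0.0458]
big tip far rim [-0.0009 -0.0076 -0.0146]
-0.001 crop row/col of big tip centre [208.85034747 520.94798699]
0 crop row/col of big tip centre [208.86016989 515.76160873]
0.001 crop row/col of big tip centre [208.86999748 510.56007514]
0.002 crop row/col of big tip centre [208.87983009 505.34336712]
```

{"name": "apply_moves", "arguments": {"deltas": [{"dp": [0,0,0.0008],"roll": 0,"grip": 1},{"dp": [0,0.004,0],"roll": 0,"grip": 1},{"dp": [0,0.003,0],"roll": 0,"grip": 1},{"dp": [0,0.002,0],"roll": 0,"grip": 1},{"dp": [0,0,0],"roll": 0,"grip": 1},{"dp": [0,0,0],"roll": 0,"grip": 1}], "newtons": 10}}

```text
time_s: 19.7
ee_pos: [0.5162, -0.2501, 0.088]
eef_rot: [-1.571, 0.0, -1.249]
force: [-0.5, -0.7, -2.0]
grip_width: 0.0617
```

The bottom face is about 3 mm below the pin tips with no resisting force, so both pins are in the holes. I continue down and release.

{"name": "apply_moves", "arguments": {"deltas": [{"dp": [0,0.002,0],"roll": 0,"grip": 1},{"dp": [0,0.0015,0],"roll": 0,"grip": 1},{"dp": [0,0.001,0],"roll": 0,"grip": 1},{"dp": [0,0,0],"roll": 0,"grip": 1},{"dp": [0,0,0],"roll": 0,"grip": 1}], "newtons": 6}}

```text
time_s: 20.32
ee_pos: [0.5165, -0.25, 0.0841]
eef_rot: [-1.57, -0.0, -1.249]
force: [-1.4, 2.7, 6.8]
grip_width: 0.0618
```

{"name": "apply_moves", "arguments": {"deltas": [{"dp": [0,0,0],"roll": 0,"grip": -0.45},{"dp": [0,0,0],"roll": 0,"grip": -0.6},{"dp": [0,0,0],"roll": 0,"grip": -1},{"dp": [0,0,0],"roll": 0,"grip": -1},{"dp": [0,0,0],"roll": 0,"grip": -1}]}}

```text
time_s: 20.95
ee_pos: [0.5162, -0.2501, 0.0834]
eef_rot: [-1.571, 0.0, -1.249]
force: [-0.3, 0.1, -0.2]
grip_width: 0.0936
```

```bash
python3 - <<'E'
from pl import *
o=ctrl.get_obs();print(o["time_s"],o["ee_pos"].round(4),o["force"].round(2),o["grip_width"])
Wc=imaging.camera_info("wrist");w=imaging.camera("wrist");cv2.imwrite("pics/m_w.png",w)
s=imaging.camera("side");cv2.imwrite("pics/m_s.png",s)
b=cv2.imread("pics/l_w.png")
for r in range(120,290,3): print(r,w[r,225].tolist(),w[r,251].tolist(),end=" ")
for zz in(.092,.096):
  P=Tp(.5262,-.2466,.325,[(.05,.031,zz),(.05,-.031,zz),(.05,0,zz),(.034,0,zz),(-.034,0,zz),(-.05,.031,zz)]);print("\npred",zz,proj(Wc,P).round(1).tolist())
E
```

```text
20.95 [ 0.5162 -0.2501  0.0834] [-0.31  0.07 -0.15] 0.09364582721363181
120 [242, 239, 235] [243, 239, 236] 123 [242, 239, 235] [242, 239, 235] 126 [242, 239, 235] [242, 239, 235] 129 [243, 239, 235] [243, 239, 235] 132 [242, 239, 235] [242, 239, 235] 135 [242, 239, 235] [242, 239, 235] 138 [195, 187, 181] [195, 187, 180] 141 [223, 211, 201] [224, 212, 202] 144 [223, 211, 201] [223, 212, 202] 147 [223, 211, 201] [223, 212, 201] 150 [223, 211, 201] [223, 212, 201] 153 [223, 211, 201] [223, 212, 201] 156 [223, 210, 201] [214, 201, 193] 159 [223, 211, 201] [138, 141, 143] 162 [223, 211, 201] [169, 160, 158] 165 [223, 211, 201] [169, 158, 156] 168 [223, 211, 201] [124, 126, 130] 171 [223, 211, 201] [165, 167, 168] 174 [223, 211, 201] [150, 144, 139] 177 [223, 211, 201] [222, 210, 199] 180 [223, 210, 200] [222, 210, 199] 183 [223, 211, 200] [221, 208, 198] 186 [136, 128, 122] [134, 127, 122] 189 [90, 87, 86] [89, 87, 86] 192 [221, 209, 198] [222, 210, 200] 195 [135, 128, 123] [125, 119, 114] 198 [78, 77, 76] [78, 77, 76] 201 [208, 195, 185] [210, 196, 187] 204 [170, 160, 153] [171, 160, 1
[... 475 characters left out ...]
4] 249 [191, 179, 170] [194, 181, 172] 252 [81, 76, 74] [78, 75, 72] 255 [215, 200, 191] [213, 199, 189] 258 [219, 206, 196] [203, 192, 184] 261 [219, 206, 195] [144, 146, 148] 264 [219, 206, 195] [164, 153, 151] 267 [219, 205, 195] [163, 151, 149] 270 [175, 164, 156] [137, 128, 126] 273 [67, 65, 64] [65, 63, 62] 276 [79, 79, 78] [79, 78, 77] 279 [91, 91, 91] [91, 92, 91] 282 [101, 103, 102] [101, 103, 102] 285 [108, 109, 111] [109, 110, 111] 288 [115, 117, 118] [115, 118, 119] 
pred 0.092 [[197.3, 138.0], [306.1, 137.6], [251.7, 137.7], [251.8, 165.6], [252.0, 270.8], [205.1, 292.4]]

pred 0.096 [[195.9, 138.3], [307.5, 138.0], [251.7, 138.0], [251.8, 166.6], [252.1, 274.1], [204.1, 296.1]]
```

Released: force on the arm is zero, and the pins appear in the hole centres at the predicted rows. I raise the arm, close the gripper, and check the seating numerically.

{"name": "apply_moves", "arguments": {"deltas": [{"dp": [0,-0.01,0],"roll": 0,"grip": -1},{"dp": [0,-0.04,0],"roll": 0,"grip": -1},{"dp": [0,-0.05,0],"roll": 0,"grip": -1},{"dp": [0,-0.02,0],"roll": 0,"grip": -1},{"dp": [0,0,-0.05],"roll": 0,"grip": 1},{"dp": [0,0,-0.05],"roll": 0,"grip": 1},{"dp": [0,0,0],"roll": 0,"grip": 1},{"dp": [0,0,0],"roll": 0,"grip": 1}]}}

```text
time_s: 22.05
ee_pos: [0.4219, -0.2818, 0.2042]
eef_rot: [-1.57, -0.001, -1.249]
force: [0.7, -1.0, -0.6]
grip_width: 0.0575
```

```bash
cat > chk.py <<'E'
from h import *
import sys
o=ctrl.get_obs();Wc=imaging.camera_info("wrist");w=imaging.camera("wrist");cv2.imwrite(f"pics/{sys.argv[1]}_w.png",w)
print(o["time_s"],o["ee_pos"].round(4),o["force"].round(1))
P=Tp(.5262,-.2466,.325,[(.05,.031,.092),(.05,-.031,.092),(-.05,-.031,.092),(-.05,.031,.092),(-.034,0,.092),(.034,0,.092)])
print("pred",proj(Wc,P).round(1).tolist())
g=w.astype(int);m=((g[:,:,0]-g[:,:,2]>12)&(g.min(2)>150)).astype(np.uint8)  # bluish-white plate face
n,l,st,ce=cv2.connectedComponentsWithStats(m);i=1+np.argmax(st[1:,4]);pt=np.argwhere(l==i)[:,::-1]
print("minAreaRect",cv2.minAreaRect(pt.astype(np.float32)),cv2.boxPoints(cv2.minAreaRect(pt.astype(np.float32))).round(1).tolist(),st[i])
E
python3 chk.py n
```

```text
22.05 [ 0.4219 -0.2818  0.2042] [ 0.7 -1.  -0.6]
pred [[217.8, 24.3], [284.3, 24.1], [282.4, 132.3], [220.3, 132.6], [251.3, 115.9], [251.1, 42.1]]
minAreaRect ((250.5, 78.5), (107.0, 65.0), 90.0) [[218.0, 25.0], [283.0, 25.0], [283.0, 132.0], [218.0, 132.0]] [ 218   25   66  108 3812]
```

```bash
python3 - <<'E'
from h import *
from scipy.optimize import least_squares
w=cv2.imread("pics/n_w.png");o=ctrl.get_obs();Wc=imaging.camera_info("wrist")
f=(w[:,:,0].astype(float)-w[:,:,2]);thr=13
print([round(x,0) for x in f[80,205:230]],[round(x) for x in f[15:32,235]])
def edge(a):
    k=np.where((a[:-1]<thr)&(a[1:]>=thr))[0][0];return k+(thr-a[k])/(a[k+1]-a[k])
rows=[28,32,36,52,60,104,110,120,126,129]
L=[(r,edge(f[r,205:250])+205) for r in rows];Rr=[(r,300-edge(f[r,300:255:-1])) for r in rows]
T=[(c,edge(f[12:40,c])+12) for c in(225,235,268,276)];Bm=[(c,145-edge(f[145:118:-1,c])) for c in(225,235,268,276)]
us=np.linspace(-.05,.05,31);vs=np.linspace(-.031,.031,31)
def P(v,u,y):
    x,yy,z,ps,t,rl=v;M=R.from_euler('ZYX',[ps,t,rl]).as_matrix();return np.array([x,yy,z])+np.c_[u,y,np.zeros(len(u))]@M.T
def res(v):
    r=[]
    for E,y in((L,.031),(Rr,-.031)):
        p=proj(Wc,P(v,us,y+0*us));i=np.argsort(p[:,1]);r+=[np.interp(a,p[i,1],p[i,0])-b for a,b in E]
    for E,u in((T,.05),(Bm,-.05)):
        p=proj(Wc,P(v,u+0*vs,vs));i=np.argsort(p[:,0]);r+=[np.interp(a,p[i,0],p[i,1])-b for a,b in E]
    return r
s=least_squares(res,(.5262,-.2466,.092,.325,0,0),loss='soft_l1',x_scale=.01);print("x y ztop yaw pitch roll",s.x.round(4),np.round(s.fun,1).tolist())
E
```

```text
[np.float64(8.0), np.float64(8.0), np.float64(7.0), np.float64(8.0), np.float64(7.0), np.float64(7.0), np.float64(7.0), np.float64(8.0), np.float64(7.0), np.float64(7.0), np.float64(7.0), np.float64(7.0), np.float64(8.0), np.float64(10.0), np.float64(14.0), np.float64(21.0), np.float64(20.0), np.float64(10.0), np.float64(2.0), np.float64(6.0), np.float64(15.0), np.float64(21.0), np.float64(23.0), np.float64(22.0), np.float64(22.0)] [8, 8, 8, 8, 8, 8, 8, 8, 8, 9, 16, 23, 23, 24, 23, 24, 24]
x y ztop yaw pitch roll [ 0.526  -0.2457  0.09    0.3231 -0.022  -0.0084] [0.1, 0.0, -0.0, -0.3, -0.1, -0.1, -0.0, 0.1, -0.0, 0.1, -0.1, 0.0, -0.0, 0.2, 0.1, 0.2, 0.1, 0.0, -0.2, -0.1, 0.1, -0.0, 0.0, 0.0, 0.0, -0.0, -0.1, -0.1]
```

The seated fit gives x, y and yaw matching the collector, top face at 0.090 against the nominal 0.092, and tilt about 0.02, which is within calibration. Now the lever: closed fingertips go behind the red ball.

{"name": "apply_moves", "arguments": {"deltas": [{"dp": [-0.047,0,0.0275],"roll": 0,"grip": 1},{"dp": [-0.047,0,0.0275],"roll": 0,"grip": 1},{"dp": [0,0,0],"roll": 0,"grip": 1},{"dp": [0,0,0],"roll": 0,"grip": 1},{"dp": [0,0.045,0],"roll": 0,"grip": 1},{"dp": [0,0.045,0],"roll": 0,"grip": 1},{"dp": [0,0.035,0],"roll": 0,"grip": 1},{"dp": [0,0,0],"roll": 0,"grip": 1}]}}

```text
time_s: 23.1
ee_pos: [0.4427, -0.1755, 0.0766]
eef_rot: [-1.574, 0.003, -1.25]
force: [-0.2, 0.9, 0.7]
grip_width: 0.0005
```

{"name": "apply_moves", "arguments": {"deltas": [{"dp": [0,0,0.01],"roll": 0,"grip": 1},{"dp": [0,0,0.01],"roll": 0,"grip": 1},{"dp": [0,0,0.01],"roll": 0,"grip": 1},{"dp": [0,0,0.01],"roll": 0,"grip": 1},{"dp": [0,0,0.008],"roll": 0,"grip": 1},{"dp": [0,0,0.005],"roll": 0,"grip": 1},{"dp": [0,0,0.003],"roll": 0,"grip": 1},{"dp": [0,0,0],"roll": 0,"grip": 1}]}}

```text
time_s: 24.1
ee_pos: [0.496, -0.1575, 0.0781]
eef_rot: [-1.573, 0.001, -1.249]
force: [-7.6, -3.0, 2.1]
grip_width: 0.0003
```

The force of 8 N along the push, well above the 1.5 N friction, means the lever is at its stop. I back off, rise clear, and check the ball and plate.

{"name": "apply_moves", "arguments": {"deltas": [{"dp": [0,0,-0.02],"roll": 0,"grip": 1},{"dp": [0,0,-0.03],"roll": 0,"grip": 1},{"dp": [0,-0.05,0],"roll": 0,"grip": 1},{"dp": [0,-0.05,0],"roll": 0,"grip": 1},{"dp": [0.05,-0.02,-0.03],"roll": 0,"grip": 1},{"dp": [0.044,0,-0.03],"roll": 0,"grip": 1},{"dp": [0,0,0],"roll": 0,"grip": 1},{"dp": [0,0,0],"roll": 0,"grip": 1}]}}

```text
time_s: 25.1
ee_pos: [0.4224, -0.2809, 0.1983]
eef_rot: [-1.571, 0.0, -1.249]
force: [0.6, -0.5, 0.2]
grip_width: 0.0003
```

```bash
python3 chk.py o; python3 - <<'E'
from h import *
a=-.0
Q=lambda a:Tp(.5262,-.2466,.325,[(.045*np.sin(a-.5),.094,.042+.045*np.cos(a-.5))])
ims={n:imaging.camera(n) for n in("side","top","wrist")}
c=np.zeros((480,800,3),np.uint8)
for n,im in ims.items():
    i=imaging.camera_info(n);g=im.astype(int);m=((g[:,:,2]>130)&(g[:,:,1]<60)&(g[:,:,0]<70)).astype(np.uint8)
    k,l,st,ce=cv2.connectedComponentsWithStats(m)
    print(n,"red",[(ce[j].round(1).tolist(),int(st[j][4])) for j in range(1,k) if st[j][4]>15],"pred",{a:proj(i,Q(a)).round(1).tolist()[0] for a in(.1,.85,1.)})
t=ims["top"][160:248,285:367];cv2.imwrite("pics/end.png",np.hstack([cv2.resize(t,(373,400)),cv2.resize(ims["side"][110:190,240:325],(425,400))]))
E
```

```text
25.1 [ 0.4224 -0.2809  0.1983] [ 0.6 -0.5  0.2]
pred [[217.9, 22.8], [285.9, 22.6], [283.9, 133.2], [220.5, 133.5], [252.1, 116.5], [251.9, 41.1]]
minAreaRect ((251.5, 78.49999237060547), (66.99998474121094, 108.99998474121094), -0.0) [[218.0, 133.0], [218.0, 24.0], [285.0, 24.0], [285.0, 133.0]] [ 218   24   68  110 3985]
side red [([281.9, 158.4], 36), ([299.5, 219.3], 110)] pred {0.1: [294.6, 156.6], 0.85: [283.7, 157.3], 1.0: [281.6, 158.1]}
top red [([302.6, 204.2], 40), ([246.7, 231.2], 45)] pred {0.1: [306.8, 216.3], 0.85: [303.2, 205.9], 1.0: [302.4, 204.1]}
wrist red [([154.5, 58.8], 434), ([22.9, 93.9], 222)] pred {0.1: [157.8, 100.9], 0.85: [155.4, 65.8], 1.0: [155.9, 59.7]}
```

The ball matches the 1.0 rad prediction in all three cameras, the plate is unmoved, and the arm is clear. I hand in.

```bash
python3 -c "
from station import ctrl
print(ctrl.hand_in(), ctrl.get_obs()['time_s'])"
```

```text
the job is handed in; nothing more can be done
the job is handed in; nothing more can be done
```

The plate is back on the collector's pins with the grille up, it is let go, and the red switch is fully on. I handed the job in at about 25 s of the 67 s allowed; no verdict was reported.

**How it went:** I lifted the plate by its long edges near the big-hole end and turned it over against the blue stand. It slipped once and ended up leaning on the stand, so I regripped it and levelled it on the stand's lip. I then turned it half round, lowered it onto the pins, released it and pushed the lever.

**Last checks:**
- **Plate:** before I pushed the lever, the wrist camera fit put its middle within about 1 mm of the collector's middle, with yaw within 0.002 rad. The top face measured 90 mm high against a nominal 92 mm. The fitted tilt was about 0.02 rad. The height and tilt differences are about what calibration error would give. After the push its outline was still where predicted, within about 1.5 px.
- **Pins and holes:** the plate went down over the pins without resistance until it met the seat.
- **Switch:** the push ended against a stop at about 8 N, and the ball lies at the 1.0 rad position in all three cameras.
- **Arm:** it was clear of everything, with no contact force beyond noise.

**What I could not check well:**
- One wrist fit on the way was wrong, because it picked up the white collector body as the plate edge. I did not use it.
- The picture limit stopped me viewing a final image, so the last look was numerical only.
- Of the other objects, I re-measured only the dark-red polish bottle, which had not moved. I saw no sign of touching the rest.

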